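Restock the gravity-feed chutes on the lab bench

TASK

Restock the two sloped carton chutes: first push the raised gate of the blue chute all the way down so that nothing can slide out, then load the two blue-banded cartons lengthwise into the blue chute, the one with the red use-first sticker first so that it ends at the gate and the other rests right behind it, and load the loose green-banded carton into the green chute behind the one already there. Keep cartons upright, lower each one onto the open upper part of the lane before letting go so that it slides down by itself, and leave the yellow-banded carton and the jar, beaker and tray where they are.

Things in the scene. Friction and masses are not known exactly. Their poses are not given: they have to be found in the camera images.
- blue_lane: sloped lane of the blue chute: white slippery floor, blue guides. Origin: on its floor, mid-width, at the stop's face at the low end. x runs up the lane (21 degrees above level, away from the robot), y across, z square to the floor. Floor 330 long, its low end 35 above the table, 62 wide between guides 4 thick, 16 high. Fixed to the table; the chutes stand in either order. 
- blue_load (a point): loading point of the blue lane: on its floor at lane x = 235, y = 0, where a carton is set down centred, tilted like the lane; let go, it slides to the stop. Lower down, two blue hoops cross the lane at lane x = 45 and 100 (10 thick, 80 clear height, top at 85, 81 wide); cartons slide beneath them. The lane starts empty.
- green_lane: sloped lane of the green chute: white slippery floor, green guides. Origin: on its floor, mid-width, at the stop's face at the low end. x runs up the lane (21 degrees above level, away from the robot), y across, z square to the floor. Floor 330 long, its low end 35 above the table, 62 wide between guides 4 thick, 16 high. Fixed to the table; the chutes stand in either order. 
- green_load (a point): loading point of the green lane: on its floor at lane x = 235, y = 0, where a carton is set down centred, tilted like the lane; let go, it slides to the stop. Lower down, two green hoops cross the lane at lane x = 45 and 100 (10 thick, 80 clear height, top at 85, 81 wide); cartons slide beneath them. Its stop is fixed, 62 high.
- gate (a joint): the blue chute's stop: a blue plate 60 wide and 52 high that slides along the lane's z axis. 0 = fully down, lane shut; 0.070 m = fully raised. It starts raised, stays where it is left (friction about 4 N) and is pushed down from above, against a hard end stop at 0.
- gate_top (a point): centre of the upper face of the gate's black top bar (58 wide across the lane, 26 along it, 10 high), where to push. 14 mm in front of the stop face (lane x = -14) and at lane z = 62 mm plus the gate's joint value. Nothing stands above it; the two posts beside it end at lane z = 75.
- blue_first: carton 90 long x 50 wide x 62 high, about 0.25 kg, white with a broad blue band over its middle and a round red use-first sticker (34 across) on top. Origin: centre of its underside; x along its length, z up. Either end may lead. To load it, grip across the 50 mm width with the fingertips at least 20 above its underside, clear of the lane guides.
- blue_second: carton 90 long x 50 wide x 62 high, about 0.25 kg, white with a broad blue band over its middle, no sticker. Origin: centre of its underside; x along its length, z up. Either end may lead. To load it, grip across the 50 mm width with the fingertips at least 20 above its underside, clear of the lane guides.
- green_new: carton 90 long x 50 wide x 62 high, about 0.25 kg, white with a broad green band over its middle, no sticker, standing on the table. Origin: centre of its underside; x along its length, z up. Either end may lead. To load it, grip across the 50 mm width with the fingertips at least 20 above its underside, clear of the lane guides.
- green_old: carton 90 long x 50 wide x 62 high, about 0.25 kg, white with a broad green band over its middle, no sticker; already in the green lane, at its stop (origin at lane x = 45). It stays there. Origin: centre of its underside; x along its length, z up.
- yellow_carton: carton 90 long x 50 wide x 62 high, about 0.25 kg, white with a broad yellow band over its middle; belongs elsewhere, leave it alone. Origin: centre of its underside; x along its length, z up.
- jar: glass jar with yellow cap, 64 diameter, 70 high, to the left; leave alone. Origin: centre of its underside.
- beaker: clear beaker, 70 diameter, 90 high, to the right; leave alone. Origin: centre of its underside.
- tray: blue open tray 160 x 110 x 35, to the right; leave alone. Origin: centre of its underside.
There are look-alikes about, which are no part of the job. What is shaped like the green_new but turquoise is not meant.

How it is judged:
On the way, in this order (a step that is already met when the one before it is completed fails the run):
1. the blue chute's gate is fully down, with neither blue carton in the lane yet (value of joint gate below 0.005 m and not (x of blue_first in the frame of blue_lane between -0.05 and 0.36 m and y of blue_first in the frame of blue_lane between -0.05 and 0.05 m and z of blue_first in the frame of blue_lane between -0.05 and 0.03 m) and not (x of blue_second in the frame of blue_lane between -0.05 and 0.36 m and y of blue_second in the frame of blue_lane between -0.05 and 0.05 m and z of blue_second in the frame of blue_lane between -0.05 and 0.03 m)), for 0.1 s.
2. the blue carton with the red sticker lies at the gate, released (value of joint gate below 0.005 m and x of blue_first in the frame of blue_lane between 0.035 and 0.055 m and y of blue_first in the frame of blue_lane between -0.012 and 0.012 m and z of blue_first in the frame of blue_lane between -0.006 and 0.008 m and angle between the z axis of blue_first and the z axis of blue_lane, either way round below 0.12 rad and angle between the x axis of blue_first and the x axis of blue_lane, either way round below 0.2 rad and contact force between the fingers and blue_first below 0.1 N and linear speed of blue_first below 0.02 m/s), for 0.2 s.
3. the other blue carton lies right behind it, released (x of blue_first in the frame of blue_lane between 0.035 and 0.055 m and y of blue_first in the frame of blue_lane between -0.012 and 0.012 m and z of blue_first in the frame of blue_lane between -0.006 and 0.008 m and angle between the z axis of each of blue_first, blue_second and the z axis of blue_lane, either way round below 0.12 rad and angle between the x axis of each of blue_first, blue_second and the x axis of blue_lane, either way round below 0.2 rad and x of blue_second in the frame of blue_lane between 0.123 and 0.147 m and y of blue_second in the frame of blue_lane between -0.012 and 0.012 m and z of blue_second in the frame of blue_lane between -0.006 and 0.008 m and contact force between the fingers and blue_second below 0.1 N and linear speed of blue_second below 0.02 m/s), for 0.2 s.
At the end, for the whole second after the job is handed in: Gate down (5 mm). Blue lane: stickered carton at the gate (10 mm), other blue one right behind (12 mm). Green lane: old carton at the stop (10 mm), new one right behind (12 mm). All four flat on the lane floor, lengthwise (0.2 rad), released, at rest. Yellow carton within 3 cm of its start (all of step 3 and value of joint gate below 0.005 m and x of green_old in the frame of green_lane between 0.035 and 0.055 m and y of green_old in the frame of green_lane between -0.012 and 0.012 m and z of green_old in the frame of green_lane between -0.006 and 0.008 m and angle between the z axis of each of green_old, green_new and the z axis of green_lane, either way round below 0.12 rad and angle between the x axis of each of green_old, green_new and the x axis of green_lane, either way round below 0.2 rad and x of green_new in the frame of green_lane between 0.123 and 0.147 m and y of green_new in the frame of green_lane between -0.012 and 0.012 m and z of green_new in the frame of green_lane between -0.006 and 0.008 m and linear speed of each of blue_first, green_new, green_old below 0.02 m/s and contact force between the fingers and blue_first below 0.1 N and contact force between the fingers and green_new below 0.1 N and contact force between the fingers and green_old below 0.1 N and distance of yellow_carton from where it was at the start of the episode below 0.03 m); the robot touches nothing.
It fails at once if a carton was let go more than 3 cm above a lane ((x of blue_first in the frame of blue_lane between 0 and 0.36 m and y of blue_first in the frame of blue_lane between -0.06 and 0.06 m and z of blue_first in the frame of blue_lane between 0.03 and 0.4 m and contact force between anything else and blue_first below 0.05 N) or (x of blue_second in the frame of blue_lane between 0 and 0.36 m and y of blue_second in the frame of blue_lane between -0.06 and 0.06 m and z of blue_second in the frame of blue_lane between 0.03 and 0.4 m and contact force between anything else and blue_second below 0.05 N) or (x of green_new in the frame of green_lane between 0 and 0.36 m and y of green_new in the frame of green_lane between -0.06 and 0.06 m and z of green_new in the frame of green_lane between 0.03 and 0.4 m and contact force between anything else and green_new below 0.05 N)).
It fails at once if a carton was tipped over (more than 40 degrees) (angle between any of blue_first, blue_second, green_new, green_old, yellow_carton's own z axis and vertical above 0.7 rad).
It fails at once if the yellow carton was moved more than 3 cm (distance of yellow_carton from where it was at the start of the episode above 0.03 m).
It fails at once if a jar, beaker or tray was pushed more than 3 cm or tipped (distance of any of jar, beaker, tray from where it was at the start of the episode above 0.03 m or angle between any of jar, beaker, tray's own z axis and vertical above 0.4 rad).
It also fails if it takes over 72 s, if anything falls off the work surface, if the arm or the gripper's body presses on something with over 40 N, if the wrist force passes 120 N, or if a joint passes its speed limit or range.

ROBOT

A 6-joint arm with a two-finger parallel gripper is mounted at the origin on the work surface. World frame = base frame: x ahead of the robot, y to its left, z up, the work surface at z = 0. Lengths are in m, angles in rad, forces in N, time in s.
With the tool pointing down it reaches from about 0.35 to 0.975 m from the base axis. Payload 4.9 kg.
Tool frame: the origin (TCP) lies on the front face of the gripper's body, between the roots of the fingers; the fingertips stand 73 mm ahead of it and the grasp point (between the pads) lies 54 mm ahead of it (tip_extent is the distance from the TCP to the fingertips, in m); y points along the fingers, x is the direction in which the jaws open and shut, and the axes are right-handed (so a half turn about y gives the same grasp; the last joint's range is limited). The gripper opens to 85 mm and grips with 20 to 120 N. Pads are 22 mm wide; open, the fingers measure 114 mm over their backs; the gripper's body (76 mm by 85 mm) begins 54 mm behind the grasp point. The pads swing forward as they close: fully open they stand 13 mm farther back than shut.
Start: joints at [-1.305, 0.053, 1.613, -0, 1.476, -0.119], TCP at [0.235, -0.579, 0.304] pointing down, gripper open.
Joint ranges: [-3.01, 3.01], [-1.01, 2.22], [0.06, 2.58], [-1.02, 4.17], [0.09, 2.62], [-3.14, 3.14]. Speed limits (rad/s): [2.57, 2.57, 3.14, 3.14, 3.14, 3.14].

INTERFACE

Orientations are given as a unit quaternion [w, x, y, z].
In Python, from plant import state, grab_frame, camera_info, job_done, tip_extent gives the robot as it stands.
- The arm moves only by the tool carry_out, never from a script. Its argument "rows" is a list that holds one entry, the list of rows, each a list of 7 numbers: the turn, a rotation vector about the world's x, y, z as a fraction of full scale, then the shift along the world's x, y, z as a fraction of full scale, then the finger opening in mm, from 0 to 85.4. A call has 1 to 5 rows; each row shifts and turns the commanded pose from where the row before left it; what a row does not reach is not made up. Full scale, the value 1, is 40 mm for a shift and 4 degrees for a turn. A row lasts 1/10 s, in which the tool goes at most 50 mm and 8.59 degrees, less where a joint would pass 70% of its speed; a pose out of reach is approached as far as the arm can. A call with a number of a shift or a turn outside -1 to 1 is refused whole. A call with a gripper value outside its range is refused whole. The fingers move at their own pace and stop on an object; the grip force is fixed at half the most. Time passes only in rows, so rows that do not move let the fingers close. It gives the time, the measured TCP pose, the force and the opening at its end, in the units of the state.
- state(): the state, without advancing time (a new reading comes with each control period).
- grab_frame(name): name is "scene" or "side" or "wrist"; returns the picture (480x640x3 uint8, blue, green, red); there is no depth.
- camera_info(name): a dict with "intrinsics" (3x3 intrinsics, pixels), "xyz" and "rotation" of the camera in the world; the wrist camera has in their place "tool_from_camera" (4x4, takes a point from camera to tool coordinates, whose origin is the TCP and whose axes are the tool frame's). Camera axes: x right, y down, z forward; pixel columns grow to the right and rows downward; lengths in m; the calibration is good to about 2 mm. A picture is of the moment at which its call begins: read the wrist's pose just before it. camera_info takes no time and is no camera call.
- job_done(): hands the job in, once; it reports no verdict.
The state is a dict: "time": time; "joint_pos": joint angles; "joint_vel": joint speeds; "joint_efforts": joint torques, N m; "tool_pos": TCP position; "tool_rot": TCP orientation; "contact_force": force on the tool from outside, world axes, zero at the start; "ft_torque": the same for the moment, N m; "gripper_width": opening from 0.0 (shut) to 1.0 (fully open).
Only numpy, scipy, OpenCV 4.12 (cv2) and the standard library are available. Lean on these libraries where they do the work, as an engineer would, in place of code of your own. Each camera call takes 0.05 s, during which the arm holds its last target.

## Working session

There is one attempt and no reset: what is moved stays moved. The work goes in short steps, Python scripts to look and compute and a tool call to move; the robot and the scene stay as the last step left them, time stands still between calls to the robot, and variables do not carry over. Pictures are saved under pics/ and viewed, and the job is handed in when it is done.

Besides the shell and the picture viewer there is one more tool, called after "Emit:" by a JSON object that holds its "name" and its "arguments", one argument or row to a line. carry_out: Moves the arm, as the interface text tells. Shift numbers are shares of 40 mm and turn numbers shares of 4 degrees, none past 1 either way. Its arguments: {"type":"object","properties":{"rows":{"type":"array"}},"required":["rows"]}

```bash
ls; mkdir -p pics
python3 - <<'E'
from plant import *
import cv2
print(state())
for n in ["scene","side","wrist"]:
    cv2.imwrite(f"pics/{n}0.png",grab_frame(n)); print(n,camera_info(n))
print(tip_extent)
E
```

```text
pics
{'time': 0.0, 'joint_pos': array([-1.30497614e+00,  5.33623232e-02,  1.61432268e+00, -4.93149894e-06,
        1.47600503e+00, -1.19000114e-01]), 'joint_vel': array([-0.00149872,  0.00096257,  0.00048263, -0.00099264,  0.00171002,
        0.00084674]), 'joint_efforts': array([ 6.87540833e-04, -3.93678689e+01, -3.70177138e+01, -9.96902827e-05,
        7.09900531e-03, -1.05230879e-05]), 'tool_pos': array([ 0.23449122, -0.5788194 ,  0.30264235]), 'tool_rot': array([ 0.5868686 , -0.58590227,  0.39572271, -0.39459766]), 'contact_force': array([0.53562183, 0.42769798, 0.40414689]), 'ft_torque': array([ 0.03132731,  0.00767884, -0.00232708]), 'gripper_width': 0.9998164416518448}
scene {'intrinsics': array([[481.21625259,   0.        , 312.50395958],
       [  0.        , 481.21625259, 235.8150994 ],
       [  0.        ,   0.        ,   1.        ]]), 'xyz': array([ 1.51905317, -0.25603103,  0.8978139 ]), 'rotation': array([-0.3474825 ,  0.70642579,  0.54805616, -0.28258266])}
side {'intrinsics': array([[502.52676032,   0.        , 319.95671422],
       [  0.        , 502.52676032, 240.64475846],
       [  0.        ,   0.        ,   1.        ]]), 'xyz': array([ 0.41669456, -1.18376421,  1.04783826]), 'rotation': array([-0.42793908,  0.90335593, -0.02038019,  0.02002115])}
wrist {'intrinsics': array([[351.97078386,   0.        , 319.30079441],
       [  0.        , 351.97078386, 238.81716738],
       [  0.        ,   0.        ,   1.        ]]), 'tool_from_camera': array([[ 9.99999139e-01, -1.29200692e-03, -2.30335836e-04,
         2.86893290e-04],
       [-1.99608302e-04, -3.23203908e-01,  9.46329326e-01,
        -6.98634449e-02],
       [-1.29710948e-03, -9.46328465e-01, -3.23203888e-01,
         8.24181572e-02],
       [ 0.00000000e+00,  0.00000000e+00,  0.00000000e+00,
         1.00000000e+00]])}
0.0726
```

View pics/scene0.png

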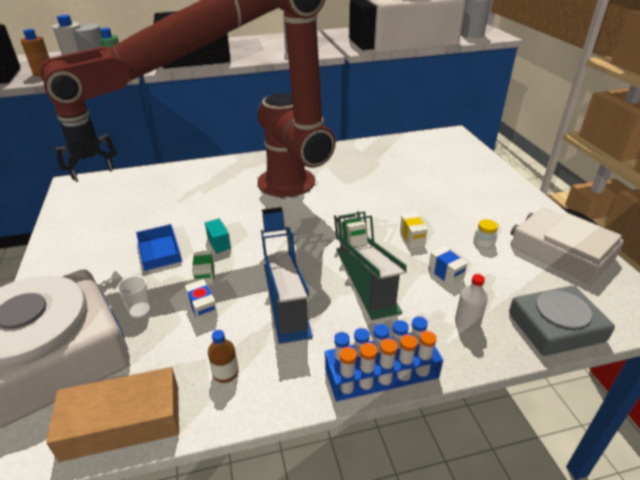

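View pics/side0.png

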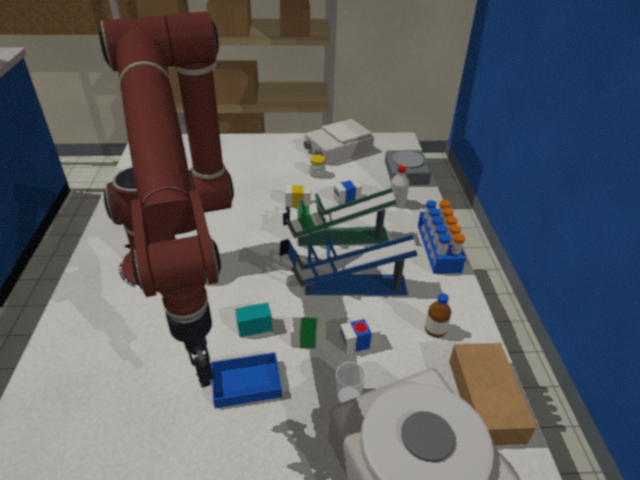

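View pics/wrist0.png

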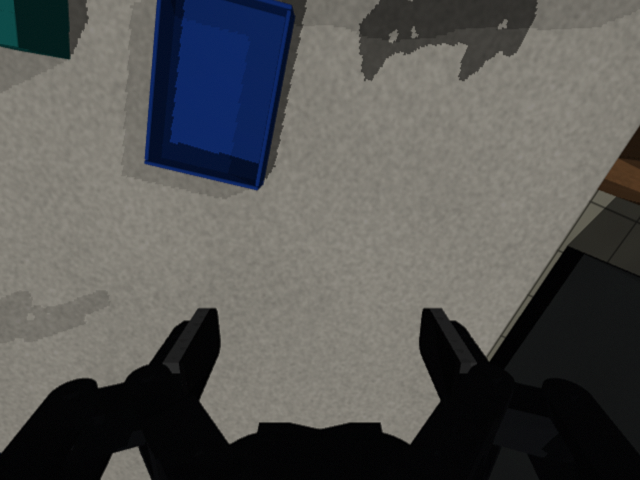

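```bash
cat > h.py <<'E'
import numpy as np,cv2
from scipy.spatial.transform import Rotation as R
from plant import *
def q2R(q): return R.from_quat([q[1],q[2],q[3],q[0]]).as_matrix()
def campose(n,st=None):
    c=camera_info(n);K=np.array(c["intrinsics"])
    if n=="wrist":
        st=st or state(); T=np.array(c["tool_from_camera"]); Rt=q2R(st["tool_rot"])
        return K,Rt@T[:3,:3],Rt@T[:3,3]+st["tool_pos"]
    return K,q2R(c["rotation"]),np.array(c["xyz"])
def ray(cp,px):
    K,Rm,t=cp; d=Rm@np.linalg.inv(K)@np.array([px[0],px[1],1.]); return t,d/np.linalg.norm(d)
def onz(cp,px,z):
    o,d=ray(cp,px); return o+d*(z-o[2])/d[2]
def tri(cps,pxs):
    A=np.zeros((3,3));b=np.zeros(3)
    for c,p in zip(cps,pxs):
        o,d=ray(c,p);P=np.eye(3)-np.outer(d,d);A+=P;b+=P@o
    x=np.linalg.solve(A,b)
    res=[np.linalg.norm((np.eye(3)-np.outer(d,d))@(x-o)) for o,d in (ray(c,p) for c,p in zip(cps,pxs))]
    return x,res
def proj(cp,X):
    K,Rm,t=cp; p=K@(Rm.T@(np.asarray(X)-t)); return p[:2]/p[2]
def zoom(img,x0,y0,x1,y1,f,fn):
    cv2.imwrite(fn,cv2.resize(img[y0:y1,x0:x1],None,fx=f,fy=f,interpolation=cv2.INTER_CUBIC))
E
python3 - <<'E'
from h import *
print(q2R(state()["tool_rot"]).round(3))
a=cv2.imread("pics/scene0.png");b=cv2.imread("pics/side0.png")
zoom(a,180,195,480,345,2.66,"pics/scz.png")
zoom(b,220,165,460,355,3.1,"pics/sdz.png")
E
```

```text
[[ 0.375 -0.     0.927]
 [-0.927  0.002  0.375]
 [-0.002 -1.     0.   ]]
```

View pics/scz.png

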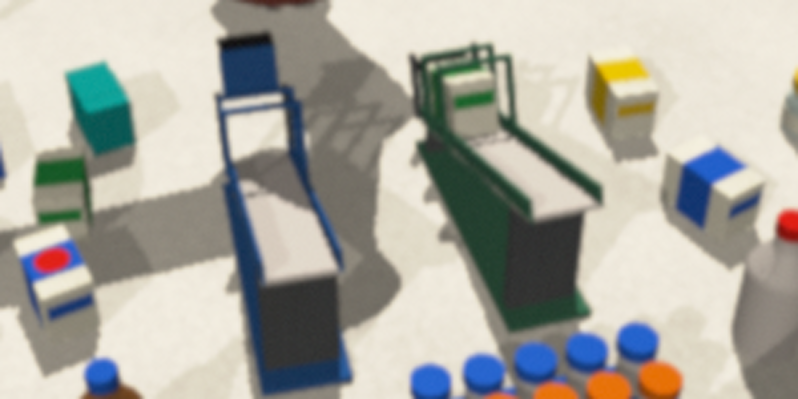

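View pics/sdz.png

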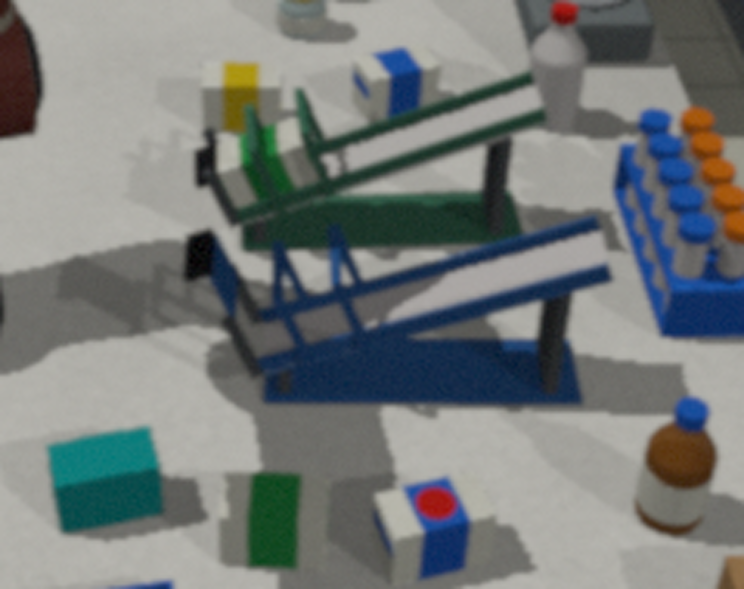

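Run:
```python
from h import *
S=campose("scene");D=campose("side")
s=lambda x,y:(x/2.66+180,y/2.66+195)
d=lambda x,y:(x/3.1+220,y/3.1+165)
print("blue floor up end",onz(S,s(263,275),.153),onz(S,s(338,265),.153))
print("green floor up end",onz(S,s(532,214),.153),onz(S,s(600,200),.153))
print("gate top bar scene",s(247,40),"side",d(198,256), tri([S,D],[s(247,42),d(200,245)]))
print("green stop",onz(D,d(205,165),.1))
for n,p in dict(first=(437,503),second=(398,66),gnew=(274,495),teal=(103,445),yel=(241,78)).items(): print(n,onz(D,d(*p),.062).round(3))
for n,p in dict(first=(52,260),second=(715,168),gnew=(62,170),teal=(97,85),yel=(622,70)).items(): print(n,onz(S,s(*p),.062).round(3))
# guides upper end tops side
for n,p in dict(bn=(607,272),bf=(598,222),gn=(543,118),gf=(530,78)).items(): print(n,onz(D,d(*p),.165).round(3))
```

```text
blue floor up end [ 0.75290442 -0.15747437  0.153     ] [ 0.75738986 -0.09459772  0.153     ]
green floor up end [0.73897956 0.08366275 0.153     ] [0.7370096  0.14785309 0.153     ]
gate top bar scene (272.85714285714283, 210.0375939849624) side (283.8709677419355, 247.5806451612903) (array([ 0.39473707, -0.10548149,  0.1493265 ]), [np.float64(0.004369472518199805), np.float64(0.004369472518199798)])
green stop [0.39660237 0.08738433 0.1       ]
first [ 0.586 -0.334  0.062]
second [0.619 0.323 0.062]
gnew [ 0.452 -0.321  0.062]
teal [ 0.308 -0.259  0.062]
yel [0.437 0.303 0.062]
first [ 0.588 -0.335  0.062]
second [0.626 0.329 0.062]
gnew [ 0.454 -0.318  0.062]
teal [ 0.311 -0.27   0.062]
yel [0.44  0.308 0.062]
bn [ 0.749 -0.166  0.165]
bf [ 0.754 -0.097  0.165]
gn [0.732 0.068 0.165]
gf [0.731 0.14  0.165]
```

Emit:
{"name": "carry_out", "arguments": {
  "rows": [
    [[0,0,-0.37,0.525,0.965,0.33,85],[0,0,-0.37,0.525,0.965,0.33,85],[0,0,-0.37,0.525,0.965,0.33,85],[0,0,-0.37,0.525,0.965,0.33,85],[0,0,-0.37,0.525,0.965,0.33,85]]
  ]
}}

```text
time: 0.65
tool_pos: [0.34, -0.3846, 0.37]
tool_rot: [0.559, -0.559, 0.433, -0.433]
contact_force: [1.4, -0.9, 0.1]
gripper_width: 0.996
```

Emit:
{"name": "carry_out", "arguments": {
  "rows": [
    [[0,0,-0.37,0.525,0.965,0.33,85],[0,0,-0.37,0.525,0.965,0.33,85],[0,0,-0.37,0.525,0.965,0.33,85],[0,0,-0.37,0.525,0.965,0.33,85],[0,0,-0.37,0.525,0.965,0.33,85]]
  ]
}}

```text
time: 1.15
tool_pos: [0.445, -0.1915, 0.4362]
tool_rot: [0.53, -0.53, 0.468, -0.468]
contact_force: [0.9, -0.4, -0.2]
gripper_width: 0.998
```

Emit:
{"name": "carry_out", "arguments": {
  "rows": [
    [[0,0,-0.37,0.525,0.965,0.33,0],[0,0,-0.37,0.525,0.965,0.33,0],[0,0,-0.37,0.525,0.965,0.33,0],[0,0,-0.37,0.525,0.965,0.33,0],[0,0,-0.37,0.525,0.965,0.33,0]]
  ]
}}

```text
time: 1.65
tool_pos: [0.5501, 0.0016, 0.5021]
tool_rot: [0.499, -0.499, 0.501, -0.501]
contact_force: [0.8, -0.1, 0.6]
gripper_width: 0.14
```

Run:
```python
from h import *
import pickle
st=state();im=grab_frame("wrist");cv2.imwrite("pics/w1.png",im)
pickle.dump(st,open("w1.pkl","wb"));print(st["joint_pos"].round(2))
```

```text
[-0.13 -0.17  1.5  -0.    1.81  1.44]
```

View pics/w1.png

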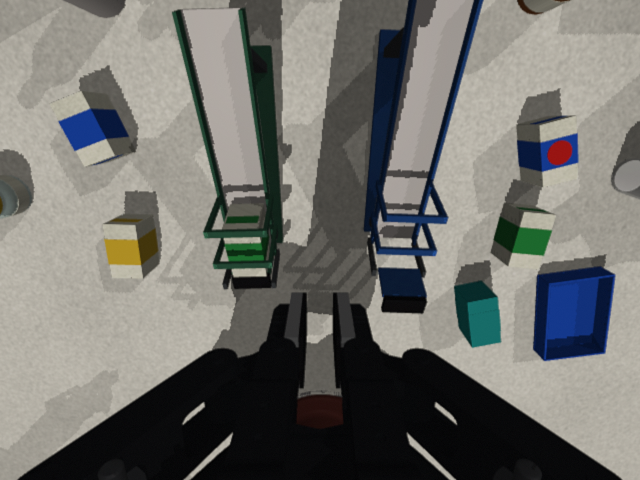

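Run:
```python
from h import *
im=cv2.imread("pics/w1.png")
zoom(im,480,80,610,280,3,"pics/z1.png")
zoom(im,40,50,170,180,4,"pics/z2.png")
zoom(im,340,160,470,330,3.5,"pics/z3.png")
zoom(im,160,0,500,300,2,"pics/z4.png")
```

```text
(no output)
```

View pics/z1.png

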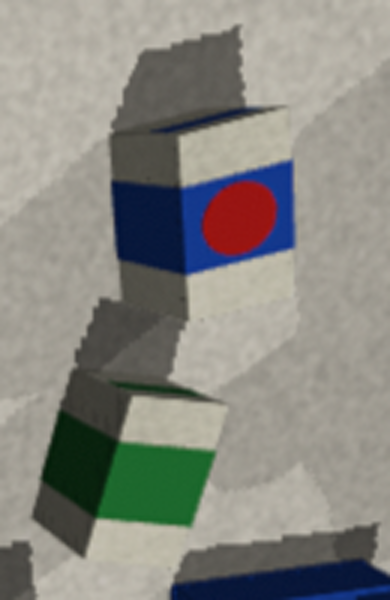

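View pics/z2.png

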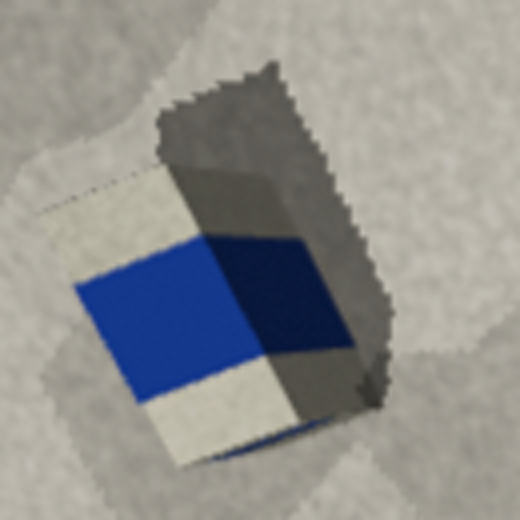

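View pics/z3.png

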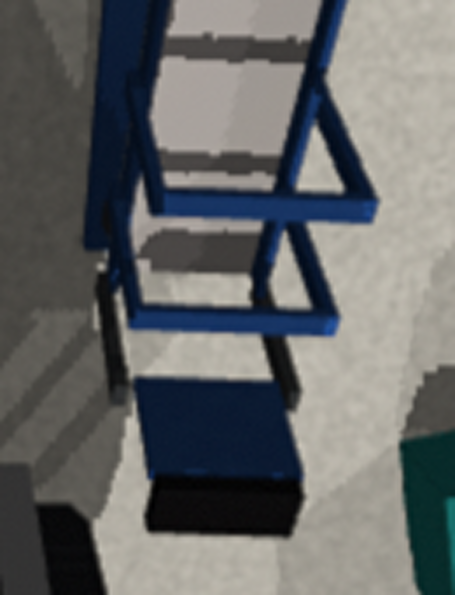

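View pics/z4.png

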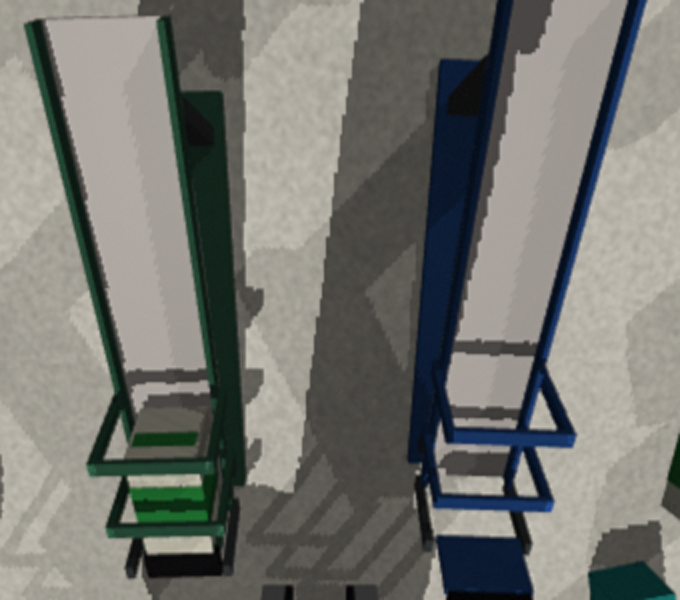

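```bash
cat > lane.py <<'E'
from h import *
import pickle
from scipy.optimize import least_squares
a=np.radians(21)
def lane_T(x0,y0,psi):
    Rm=R.from_euler("ZY",[psi,-a]).as_matrix(); return Rm,np.array([x0,y0,.035])
def fit(obs,lines,x0):
    def f(p):
        Rm,t=lane_T(*p[:3]); r=[]
        for cp,px,L in obs: r+=list(proj(cp,Rm@np.array(L)/1000+t)-px)
        for i,(cp,px,L) in enumerate(lines): r+=list(proj(cp,Rm@np.array([p[3+i],*L])/1000+t)-px)
        return np.array(r)
    s=least_squares(f,list(x0)+[280]*len(lines),x_scale=[.01,.01,.01]+[10]*len(lines),loss="soft_l1")
    return s.x,f(s.x).reshape(-1,2)
E
python3 - <<'E'
from lane import *
st=pickle.load(open("w1.pkl","rb"));W=campose("wrist",st);S=campose("scene")
z3=lambda x,y:np.array([x/3.5+340,y/3.5+160]);z4=lambda x,y:np.array([x/2+160,y/2.])
s=lambda x,y:np.array([x/2.66+180,y/2.66+195])
ob=[(W,z3(152,215),(95,40.5,85)),(W,z3(376,222),(95,-40.5,85)),(W,z3(133,332),(40,40.5,85)),(W,z3(337,333),(40,-40.5,85)),
 (W,z3(148,531),(-27,29,132)),(W,z3(296,535),(-27,-29,132)),(S,s(263,275),(330,-31,0)),(S,s(338,265),(330,31,0))]
x,r=fit(ob,[(W,z4(645,0),(-35,16)),(W,z4(497,0),(35,16))],(.45,-.11,-.06)); print("blue",x.round(4),np.degrees(x[2]));print(r.round(1))
og=[(W,z4(89,474),(95,40.5,85)),(W,z4(214,473),(95,-40.5,85)),(W,z4(108,534),(40,40.5,85)),(W,z4(220,534),(40,-40.5,85)),
(W,z4(27,22),(330,35,16)),(W,z4(170,17),(330,-35,16)),(S,s(532,214),(330,-31,0)),(S,s(600,200),(330,31,0))]
y,r=fit(og,[],(.44,.11,.03)); print("green",y.round(4),np.degrees(y[2]));print(r.round(1))
pickle.dump((x[:3],y[:3]),open("lanes.pkl","wb"))
def cart(pts,off,f):
    P=np.array([onz(W,np.array(p)/f+off,.062) for p in pts])
    print("corners",P[:,:2].round(4).tolist(),"c",P.mean(0)[:2].round(4)); 
    e=[P[(i+1)%4]-P[i] for i in range(4)]; print([round(np.linalg.norm(v)*1000,1) for v in e],[round(np.degrees(np.arctan2(v[1],v[0])),1) for v in e])
cart([(180,135),(288,108),(297,295),(188,320)],(480,80),3)   # first
cart([(132,391),(227,407),(182,565),(85,556)],(480,80),3)
cart([(38,213),(165,165),(300,420),(182,466)],(40,50),4)
E
```

```text
blue [ 4.511000e-01 -1.166000e-01 -3.230000e-02  3.205715e+02  3.184373e+02] -1.8505397888698305
[[-0.8 -0.1]
 [-0.3 -0.4]
 [-1.1 -1. ]
 [ 0.4  0.3]
 [ 0.6  1.7]
 [ 0.5  1.5]
 [ 0.4  1.5]
 [-0.2  0.8]
 [-0.8 -0.2]
 [ 2.4  0.1]]
green [0.4331 0.1067 0.0105] 0.6003152071702769
[[-0.6  0.1]
 [ 0.6 -0.3]
 [-1.1  1.1]
 [ 2.   0.2]
 [-0.1 -0.8]
 [-1.2  0.5]
 [-1.5  1. ]
 [-2.1  1.5]]
corners [[0.6228, -0.3037], [0.6343, -0.3507], [0.549, -0.3747], [0.5372, -0.3246]] c [ 0.5858 -0.3384]
[np.float64(48.3), np.float64(88.6), np.float64(51.5), np.float64(88.1)] [np.float64(-76.2), np.float64(-164.3), np.float64(103.3), np.float64(13.7)]
corners [[0.5018, -0.3039], [0.4933, -0.3528], [0.4075, -0.3474], [0.4129, -0.2955]] c [ 0.4539 -0.3249]
[np.float64(49.7), np.float64(86.0), np.float64(52.1), np.float64(89.3)] [np.float64(-99.8), np.float64(176.4), np.float64(84.1), np.float64(-5.4)]
corners [[0.654, 0.3655], [0.6688, 0.3192], [0.5852, 0.29], [0.5694, 0.3353]] c [0.6194 0.3275]
[np.float64(48.6), np.float64(88.5), np.float64(48.0), np.float64(89.8)] [np.float64(-72.3), np.float64(-160.8), np.float64(109.3), np.float64(19.6)]
```

```bash
cat >> lane.py <<'E'
bl,gl=(pickle.load(open("lanes.pkl","rb")) if __import__("os").path.exists("lanes.pkl") else (None,None))
def goalR_lane(p,flip=False):
    Rm,t=lane_T(*p); G=np.column_stack([-Rm[:,1],-Rm[:,2],Rm[:,0]])
    return G
def lanept(p,v):
    Rm,t=lane_T(*p); return Rm@np.array(v)/1000+t
def goalR_down(yaw):  # yaw (deg) of long axis; jaws across
    c,s=np.cos(np.radians(yaw)),np.sin(np.radians(yaw))
    return np.column_stack([[s,-c,0],[0,0,-1],[c,s,0]])
def plan(pos,G,st=None):
    st=st or state(); C=q2R(st["tool_rot"])
    rv=R.from_matrix(G@C.T).as_rotvec(degrees=True)/4; d=(np.asarray(pos)-st["tool_pos"])/.04
    n=int(np.ceil(max(abs(d).max()/1,np.linalg.norm(d)/1.2,abs(rv).max(),1)))
    print("goal",np.round(pos,4),"TOTAL turn",rv.round(2),"shift",d.round(2),"n",n,"row",(rv/n).round(3),(d/n).round(3))
E
python3 - <<'E'
from lane import *
plan(lanept(bl,(-14,0,230)),goalR_lane(bl))
Rm,t=lane_T(*bl);print("lz",Rm[:,2].round(4))
E
```

```text
goal [ 0.3557 -0.1136  0.2447] TOTAL turn [-0.14 -5.19 -0.49] shift [-4.91 -2.99 -6.48] n 8 row [-0.017 -0.649 -0.061] [-0.614 -0.374 -0.81 ]
lz [-0.3582  0.0116  0.9336]
```

Emit:
{"name": "carry_out", "arguments": {
  "rows": [
    [[-0.014,-0.519,-0.049,-0.491,-0.299,-0.648,0],[-0.014,-0.519,-0.049,-0.491,-0.299,-0.648,0],[-0.014,-0.519,-0.049,-0.491,-0.299,-0.648,0],[-0.014,-0.519,-0.049,-0.491,-0.299,-0.648,0],[-0.014,-0.519,-0.049,-0.491,-0.299,-0.648,0]]
  ]
}}

```text
time: 2.2
tool_pos: [0.4505, -0.0603, 0.3708]
tool_rot: [-0.537, 0.449, -0.456, 0.549]
contact_force: [0.1, 0.2, 0.2]
gripper_width: -0.004
```

Emit:
{"name": "carry_out", "arguments": {
  "rows": [
    [[-0.014,-0.519,-0.049,-0.491,-0.299,-0.648,0],[-0.014,-0.519,-0.049,-0.491,-0.299,-0.648,0],[-0.014,-0.519,-0.049,-0.491,-0.299,-0.648,0],[-0.014,-0.519,-0.049,-0.491,-0.299,-0.648,0],[-0.014,-0.519,-0.049,-0.491,-0.299,-0.648,0]]
  ]
}}

```text
time: 2.7
tool_pos: [0.3523, -0.12, 0.2413]
tool_rot: [-0.571, 0.395, -0.408, 0.593]
contact_force: [0.3, -0.4, 0.9]
gripper_width: -0.001
```

Run:
```python
from lane import *
plan(lanept(bl,(-14,0,230)),goalR_lane(bl))
st=state();im=grab_frame("wrist");cv2.imwrite("pics/w2.png",im)
W=campose("wrist",st)
print(proj(W,lanept(bl,(-27,0,132))),st["joint_pos"])
```

```text
goal [ 0.3557 -0.1136  0.2447] TOTAL turn [ 0.04 -0.04  0.07] shift [0.08 0.16 0.09] n 1 row [ 0.038 -0.044  0.068] [0.083 0.161 0.086]
[305.09679947 300.44166743] [-0.64443741 -0.84215884  2.39915927  0.21081597  1.28645198  0.9340526 ]
```

View pics/w2.png

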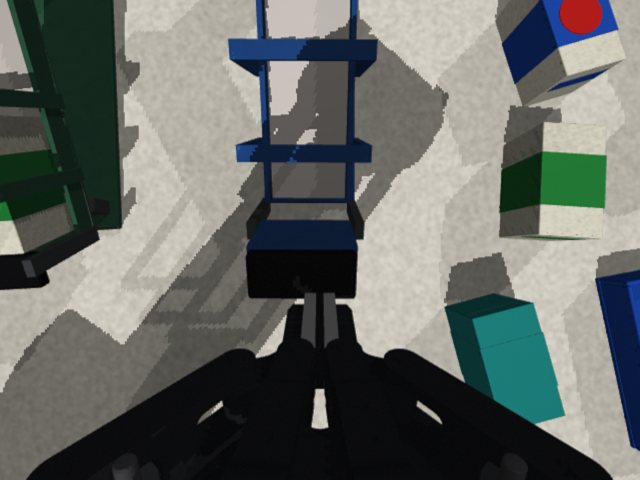

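Emit:
{"name": "carry_out", "arguments": {
  "rows": [
    [[0.038,-0.044,0.068,0.083,0.161,0.086,0],[0,0,0,0.134,-0.004,-0.35,0],[0,0,0,0.134,-0.004,-0.35,0],[0,0,0,0.134,-0.004,-0.35,0],[0,0,0,0.134,-0.004,-0.35,0]]
  ]
}}

```text
time: 3.25
tool_pos: [0.3803, -0.1142, 0.1934]
tool_rot: [-0.574, 0.394, -0.405, 0.593]
contact_force: [-3.4, -1.7, 2.8]
gripper_width: -0.0
```

Run:
```python
from lane import *
Rm,t=lane_T(*bl);print((Rm.T@(state()["tool_pos"]-t)*1000).round(1));plan(lanept(bl,(-14,0,140)),goalR_lane(bl))
```

```text
[ -9.4   0.2 173.2]
goal [ 0.3879 -0.1146  0.1607] TOTAL turn [ 0.04  0.03 -0.02] shift [ 0.19 -0.01 -0.82] n 1 row [ 0.037  0.033 -0.019] [ 0.19  -0.011 -0.817]
```

Emit:
{"name": "carry_out", "arguments": {
  "rows": [
    [[0,0,0,0.063,0,-0.272,0],[0,0,0,0.063,0,-0.272,0],[0,0,0,0.063,0,-0.272,0],[0,0,0,0.02,0,-0.05,0]]
  ]
}}

```text
time: 3.65
tool_pos: [0.3889, -0.1141, 0.1583]
tool_rot: [-0.574, 0.394, -0.406, 0.593]
contact_force: [0.2, -0.4, 3.8]
gripper_width: 0.001
```

Run:
```python
from lane import *
Rm,t=lane_T(*bl);print((Rm.T@(state()["tool_pos"]-t)*1000).round(1));plan(lanept(bl,(-14,0,135)),goalR_lane(bl))
```

```text
[-13.9   0.6 137.4]
goal [ 0.3897 -0.1147  0.156 ] TOTAL turn [ 0.02  0.04 -0.02] shift [ 0.02 -0.02 -0.06] n 1 row [ 0.018  0.04  -0.017] [ 0.019 -0.015 -0.056]
```

Steps of ~1 mm now, watching force.

Emit:
{"name": "carry_out", "arguments": {
  "rows": [
    [[0,0,0,0.009,0,-0.025,0],[0,0,0,0.009,0,-0.025,0]]
  ]
}}

```text
time: 3.85
tool_pos: [0.3885, -0.1142, 0.1556]
tool_rot: [-0.574, 0.394, -0.406, 0.593]
contact_force: [0.6, -0.1, 3.6]
gripper_width: 0.0
```

Emit:
{"name": "carry_out", "arguments": {
  "rows": [
    [[0,0,0,0.009,0,-0.025,0],[0,0,0,0.009,0,-0.025,0]]
  ]
}}

```text
time: 4.05
tool_pos: [0.3887, -0.1145, 0.1548]
tool_rot: [-0.573, 0.394, -0.407, 0.592]
contact_force: [-17.7, 5.6, 27.3]
gripper_width: -0.0
```

Emit:
{"name": "carry_out", "arguments": {
  "rows": [
    [[0,0,0,-0.34,0.011,0.9,0],[0,0,0,-0.34,0.011,0.9,0],[0,0,0,-0.34,0.011,0.9,0]]
  ]
}}

```text
time: 4.35
tool_pos: [0.3457, -0.1122, 0.2595]
tool_rot: [-0.573, 0.395, -0.409, 0.591]
contact_force: [1.1, -0.8, -0.1]
gripper_width: 0.0
```

Run:
```python
from lane import *
im=grab_frame("side");zoom(im,220,165,460,355,3.1,"pics/sd2.png")
plan((0.586,-0.3385,0.22),goalR_down(14.5))
```

```text
goal [ 0.586  -0.3385  0.22  ] TOTAL turn [-0.51  5.33  4.04] shift [ 5.98 -5.63 -1.19] n 7 row [-0.073  0.762  0.577] [ 0.855 -0.804 -0.17 ]
```

View pics/sd2.png

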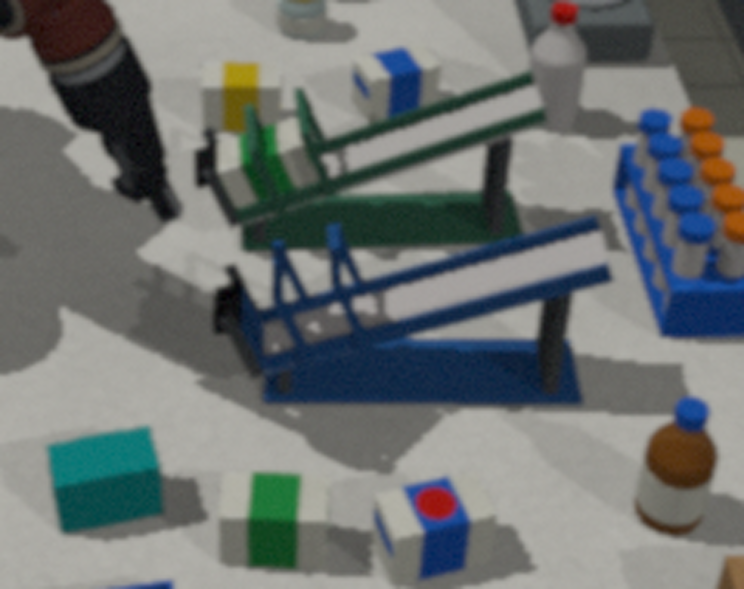

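Emit:
{"name": "carry_out", "arguments": {
  "rows": [
    [[-0.064,0.666,0.505,0.6,-0.85,0,85],[-0.064,0.666,0.505,0.6,-0.85,0,85],[-0.064,0.666,0.505,0.748,-0.75,-0.1,85],[-0.064,0.666,0.505,0.748,-0.7,-0.19,85],[-0.064,0.666,0.505,0.85,-0.7,-0.2,85]]
  ]
}}

```text
time: 4.9
tool_pos: [0.4894, -0.2679, 0.2388]
tool_rot: [0.567, -0.502, 0.429, -0.493]
contact_force: [-0.4, -0.0, 1.0]
gripper_width: 0.85
```

Emit:
{"name": "carry_out", "arguments": {
  "rows": [
    [[-0.064,0.666,0.505,0.85,-0.65,-0.25,85],[-0.064,0.666,0.505,0.85,-0.6,-0.25,85],[-0.064,0.666,0.505,0.73,-0.53,-0.2,85]]
  ]
}}

```text
time: 5.2
tool_pos: [0.5868, -0.3388, 0.2098]
tool_rot: [-0.557, 0.56, -0.438, 0.429]
contact_force: [-0.4, -0.6, -0.2]
gripper_width: 0.993
```

Run:
```python
from lane import *
plan((0.586,-0.3385,0.22),goalR_down(14.5))
st=state();im=grab_frame("wrist");cv2.imwrite("pics/w3.png",im);pickle.dump(st,open("w3.pkl","wb"))
```

```text
goal [ 0.586  -0.3385  0.22  ] TOTAL turn [-0.07 -0.18  0.01] shift [-0.02  0.01  0.26] n 1 row [-0.065 -0.184  0.01 ] [-0.019  0.008  0.256]
```

View pics/w3.png

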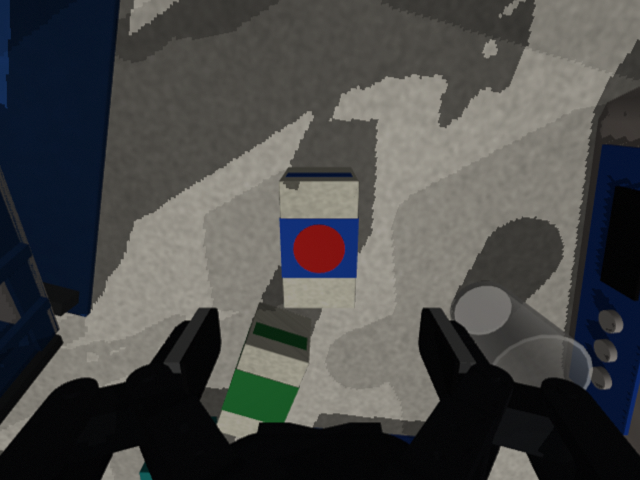

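Run:
```python
from lane import *
st=pickle.load(open("w3.pkl","rb"));W=campose("wrist",st)
P=np.array([onz(W,p,.062) for p in [(280,182),(358,182),(355,306),(284,306)]]);print(P.round(4),P.mean(0))
for i in range(4):
    v=P[(i+1)%4]-P[i];print(np.linalg.norm(v),np.degrees(np.arctan2(v[1],v[0])))
print(onz(W,(319,249),.062))
b=onz(W,(545,375),.0);b2=onz(W,(485,310),.09);print("beaker",b,b2)
# in tool lateral coordinates
C=q2R(st["tool_rot"]);print(C.T@(b-st["tool_pos"]),C.T@(b2-st["tool_pos"]))
plan((*P.mean(0)[:2],0.095),goalR_down(14.5))
```

```text
[[ 0.6229 -0.3036  0.062 ]
 [ 0.6349 -0.3503  0.062 ]
 [ 0.5508 -0.373   0.062 ]
 [ 0.5383 -0.3249  0.062 ]] [ 0.58672993 -0.33796305  0.062     ]
0.04819017999429626 -75.53865393746331
0.08709197920445359 -164.89524930745702
0.049734640862145 104.63280235445495
0.08723715535649448 14.089436258780692
[ 0.58592993 -0.33800844  0.062     ]
beaker [ 0.49089249 -0.5875924   0.        ] [ 0.5832845  -0.44348371  0.09      ]
[ 0.21855546  0.20984523 -0.152603  ] [ 0.10139565  0.11932527 -0.02817103]
goal [ 0.5867 -0.338   0.095 ] TOTAL turn [-0.07 -0.21 -0.  ] shift [-0.07  0.07 -2.76] n 3 row [-0.024 -0.069 -0.   ] [-0.024  0.024 -0.922]
```

Emit:
{"name": "carry_out", "arguments": {
  "rows": [
    [[-0.024,-0.07,0,-0.024,0.024,-0.8,85],[-0.024,-0.07,0,-0.024,0.024,-0.8,85],[-0.024,-0.07,0,-0.02,0.02,-0.76,85],[0,0,0,0,0,-0.4,85],[0,0,0,0,0,0,40]]
  ]
}}

```text
time: 5.75
tool_pos: [0.5812, -0.3338, 0.0977]
tool_rot: [0.56, -0.558, 0.434, -0.433]
contact_force: [0.4, 0.2, 0.0]
gripper_width: 0.851
```

Emit:
{"name": "carry_out", "arguments": {
  "rows": [
    [[0,0,0,0,0,0,40],[0,0,0,0,0,0,40],[0,0,0,0,0,0,40],[0,0,0,0,0,0,40]]
  ]
}}

```text
time: 6.15
tool_pos: [0.5844, -0.3361, 0.104]
tool_rot: [0.56, -0.558, 0.43, -0.437]
contact_force: [-0.2, -0.7, 4.7]
gripper_width: 0.575
```

Emit:
{"name": "carry_out", "arguments": {
  "rows": [
    [[0,0,0,0,0,0.5,40],[0,0,0,0,0,1,40],[0,0,0,0,0,1,40],[0,0,0,0,0,1,40],[0,0,0,0,0,1,40]]
  ]
}}

```text
time: 6.65
tool_pos: [0.5827, -0.3347, 0.2823]
tool_rot: [0.56, -0.558, 0.432, -0.435]
contact_force: [1.2, 0.6, -2.9]
gripper_width: 0.579
```

Emit:
{"name": "carry_out", "arguments": {
  "rows": [
    [[0,0,0,0,0,0.3,40],[0,0,0,0,0,0,40]]
  ]
}}

```text
time: 6.85
tool_pos: [0.5839, -0.3356, 0.2958]
tool_rot: [0.56, -0.558, 0.43, -0.437]
contact_force: [0.4, 0.2, -3.5]
gripper_width: 0.572
```

Run:
```python
from lane import *
plan(lanept(bl,(235,0,170)),goalR_lane(bl))
```

```text
goal [ 0.6095 -0.1218  0.2779] TOTAL turn [ 0.66 -5.1  -4.  ] shift [ 0.64  5.35 -0.45] n 6 row [ 0.109 -0.85  -0.667] [ 0.107  0.891 -0.075]
```

Emit:
{"name": "carry_out", "arguments": {
  "rows": [
    [[0.082,-0.64,-0.5,0.08,0.67,-0.056,40],[0.082,-0.64,-0.5,0.08,0.67,-0.056,40],[0.082,-0.64,-0.5,0.08,0.67,-0.056,40],[0.082,-0.64,-0.5,0.08,0.67,-0.056,40],[0.082,-0.64,-0.5,0.08,0.67,-0.056,40]]
  ]
}}

```text
time: 7.35
tool_pos: [0.5978, -0.1996, 0.2772]
tool_rot: [0.571, -0.458, 0.422, -0.534]
contact_force: [-0.0, -0.5, -3.0]
gripper_width: 0.573
```

Emit:
{"name": "carry_out", "arguments": {
  "rows": [
    [[0.082,-0.64,-0.5,0.08,0.67,-0.056,40],[0.082,-0.64,-0.5,0.08,0.67,-0.056,40],[0.082,-0.64,-0.5,0.08,0.67,-0.056,40],[0,0,0,0,0,0,40],[0,0,0,0,0,0,40]]
  ]
}}

```text
time: 7.85
tool_pos: [0.6074, -0.12, 0.2716]
tool_rot: [-0.573, 0.396, -0.41, 0.589]
contact_force: [0.0, 0.2, -3.9]
gripper_width: 0.576
```

Run:
```python
from lane import *
plan(lanept(bl,(235,0,170)),goalR_lane(bl))
st=state();im=grab_frame("wrist");cv2.imwrite("pics/w4.png",im);pickle.dump(st,open("w4.pkl","wb"))
zoom(grab_frame("scene"),180,150,400,345,3,"pics/s4.png")
```

```text
goal [ 0.6095 -0.1218  0.2779] TOTAL turn [-0.06 -0.11 -0.04] shift [ 0.05 -0.04  0.16] n 1 row [-0.065 -0.109 -0.039] [ 0.052 -0.044  0.159]
```

View pics/w4.png

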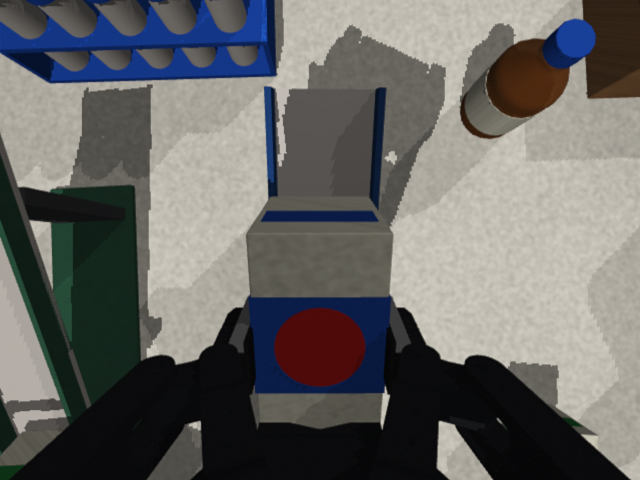

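View pics/s4.png

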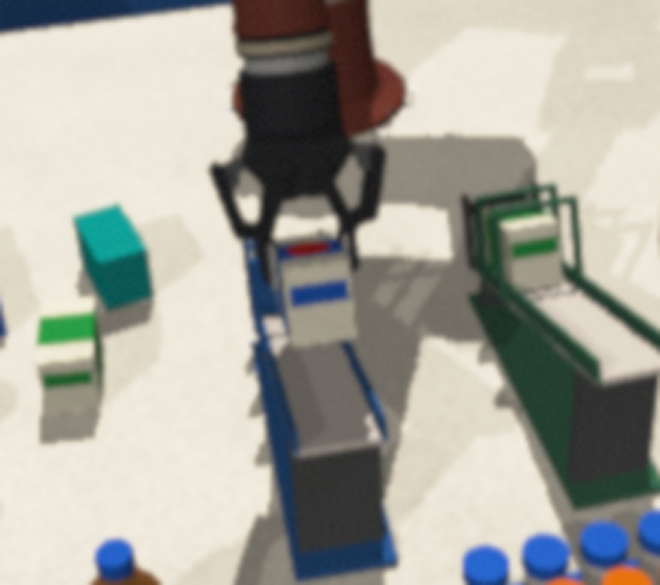

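Run:
```python
from lane import *
st=pickle.load(open("w4.pkl","rb"));W=campose("wrist",st)
Rm,t=lane_T(*bl)
def onlane(px,z):
    o,d=ray(W,px);o=Rm.T@(o-t)*1000;d=Rm.T@d;return (o+d*(z-o[2])/d[2]).round(1)
for p in [(265,88),(275,88),(376,88),(386,88),(380,190),(371,190),(276,190)]: print(p,onlane(p,16))
L=Rm.T@(st["tool_pos"]-t)*1000;print("tcp lane",L)
zt=L[2]-104+62
for p in [(247,234),(392,234),(250,297),(391,297),(253,392),(384,392)]: print(p,onlane(p,zt))
for p in [(320,347)]: print("sticker",onlane(p,zt))
print("bot zoom"); im=cv2.imread("pics/w4.png"); zoom(im,240,70,410,290,2.7,"pics/z5.png")
```

```text
(265, 88) [328.8  32.8  16. ]
(275, 88) [328.8  27.1  16. ]
(376, 88) [328.7 -30.6  16. ]
(386, 88) [328.7 -36.3  16. ]
(380, 190) [269.9 -36.2  16. ]
(371, 190) [269.9 -30.6  16. ]
(276, 190) [269.8  28.9  16. ]
tcp lane [230.71616563   1.70270264 164.8391644 ]
(247, 234) [276.5  25.5 122.8]
(392, 234) [276.6 -23.  122.8]
(250, 297) [252.8  26.  122.8]
(391, 297) [252.9 -24.2 122.8]
(253, 392) [210.5  27.6 122.8]
(384, 392) [210.7 -24.3 122.8]
sticker [231.7   1.  122.8]
bot zoom
```

View pics/z5.png

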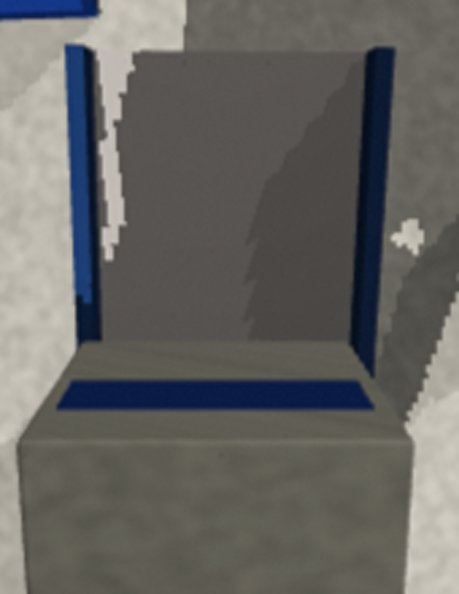

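Run:
```python
from lane import *
bl=np.array(bl); n=lanept(bl,(0,-1.0,0)); bl[:2]=n[:2]; bl[2]-=.002
pickle.dump((bl,gl),open("lanes.pkl","wb"))
plan(lanept(bl,(235,-0.3,108)),goalR_lane(bl))
```

```text
goal [ 0.6317 -0.1241  0.22  ] TOTAL turn [-0.05 -0.07 -0.04] shift [ 0.58 -0.07 -1.34] n 2 row [-0.026 -0.033 -0.022] [ 0.292 -0.036 -0.668]
```

Emit:
{"name": "carry_out", "arguments": {
  "rows": [
    [[-0.02,-0.03,-0.015,0.15,-0.035,-0.33,40],[-0.02,-0.03,-0.015,0.15,-0.035,-0.33,40],[0,0,0,0.14,0,-0.33,40],[0,0,0,0.14,0,-0.33,40],[0,0,0,0,0,0,40]]
  ]
}}

```text
time: 8.45
tool_pos: [0.6312, -0.1233, 0.2185]
tool_rot: [-0.573, 0.394, -0.409, 0.591]
contact_force: [0.4, 0.8, -2.9]
gripper_width: 0.577
```

Run:
```python
from lane import *
plan(lanept(bl,(235,-0.3,105)),goalR_lane(bl))
Rm,t=lane_T(*bl);print((Rm.T@(state()["tool_pos"]-t)*1000).round(1))
```

```text
goal [ 0.6327 -0.1242  0.2172] TOTAL turn [-0.03 -0.05 -0.02] shift [ 0.04 -0.02 -0.03] n 1 row [-0.035 -0.046 -0.019] [ 0.039 -0.022 -0.031]
[233.9   0.5 106.7]
```

Step down until contact.

Emit:
{"name": "carry_out", "arguments": {
  "rows": [
    [[-0.02,-0.03,-0.015,0.02,-0.02,-0.02,40],[0,0,0,0.009,0,-0.024,40],[0,0,0,0.009,0,-0.024,40],[0,0,0,0,0,0,40]]
  ]
}}

```text
time: 8.85
tool_pos: [0.6338, -0.1245, 0.2207]
tool_rot: [-0.574, 0.392, -0.405, 0.594]
contact_force: [-0.9, 0.3, -3.2]
gripper_width: 0.575
```

Emit:
{"name": "carry_out", "arguments": {
  "rows": [
    [[0,0,0,0.009,0,-0.024,40],[0,0,0,0.009,0,-0.024,40],[0,0,0,0,0,0,40]]
  ]
}}

```text
time: 9.15
tool_pos: [0.6342, -0.1244, 0.218]
tool_rot: [-0.573, 0.393, -0.406, 0.594]
contact_force: [-0.0, 0.2, -2.9]
gripper_width: 0.576
```

Emit:
{"name": "carry_out", "arguments": {
  "rows": [
    [[0,0,0,0.009,0,-0.024,40],[0,0,0,0.009,0,-0.024,40],[0,0,0,0,0,0,40]]
  ]
}}

```text
time: 9.45
tool_pos: [0.6354, -0.1246, 0.2171]
tool_rot: [-0.574, 0.392, -0.405, 0.594]
contact_force: [-1.7, 0.0, 0.5]
gripper_width: 0.574
```

Emit:
{"name": "carry_out", "arguments": {
  "rows": [
    [[0,0,0,0.009,0,-0.024,40],[0,0,0,0.009,0,-0.024,40],[0,0,0,0,0,0,40]]
  ]
}}

```text
time: 9.75
tool_pos: [0.6368, -0.125, 0.2175]
tool_rot: [-0.574, 0.392, -0.404, 0.595]
contact_force: [-7.1, -0.3, 8.4]
gripper_width: 0.573
```

Run:
```python
from lane import *
Rm,t=lane_T(*bl);print((Rm.T@(state()["tool_pos"]-t)*1000).round(1), state()["contact_force"])
```

```text
[239.   -1.  103.8] [-7.05552691 -0.28400743  8.36448595]
```

Emit:
{"name": "carry_out", "arguments": {
  "rows": [
    [[0,0,0,-0.01,0,0.025,85],[0,0,0,0,0,0,85],[0,0,0,0,0,0,85],[0,0,0,0,0,0,85],[0,0,0,0,0,0,85]]
  ]
}}

```text
time: 10.25
tool_pos: [0.6353, -0.1244, 0.215]
tool_rot: [-0.573, 0.393, -0.406, 0.594]
contact_force: [0.6, 0.4, -1.0]
gripper_width: 0.994
```

Emit:
{"name": "carry_out", "arguments": {
  "rows": [
    [[0,0,0,-0.3,0,0.8,85],[0,0,0,-0.3,0,0.8,85],[0,0,0,-0.3,0,0.8,85],[0,0,0,0,0,0,85]]
  ]
}}

```text
time: 10.65
tool_pos: [0.6007, -0.1251, 0.3183]
tool_rot: [-0.575, 0.39, -0.402, 0.597]
contact_force: [1.3, 0.1, 0.8]
gripper_width: 0.996
```

Run:
```python
from lane import *
st=state();im=grab_frame("wrist");cv2.imwrite("pics/w5.png",im);pickle.dump(st,open("w5.pkl","wb"))
zoom(grab_frame("side"),220,165,460,355,3.1,"pics/sd5.png")
W=campose("wrist",st)
for v in [(0,25,62),(0,-25,62),(90,25,62),(90,-25,62)]: print(v,proj(W,lanept(bl,v)).round(0))
```

```text
(0, 25, 62) [287. 511.]
(0, -25, 62) [344. 511.]
(90, 25, 62) [283. 431.]
(90, -25, 62) [346. 431.]
```

View pics/w5.png

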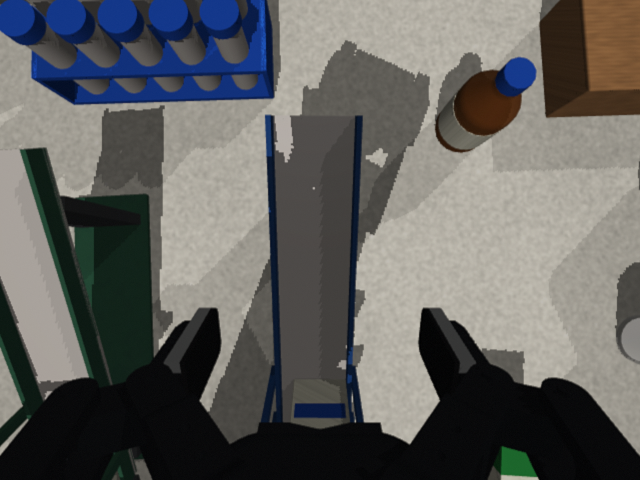

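View pics/sd5.png

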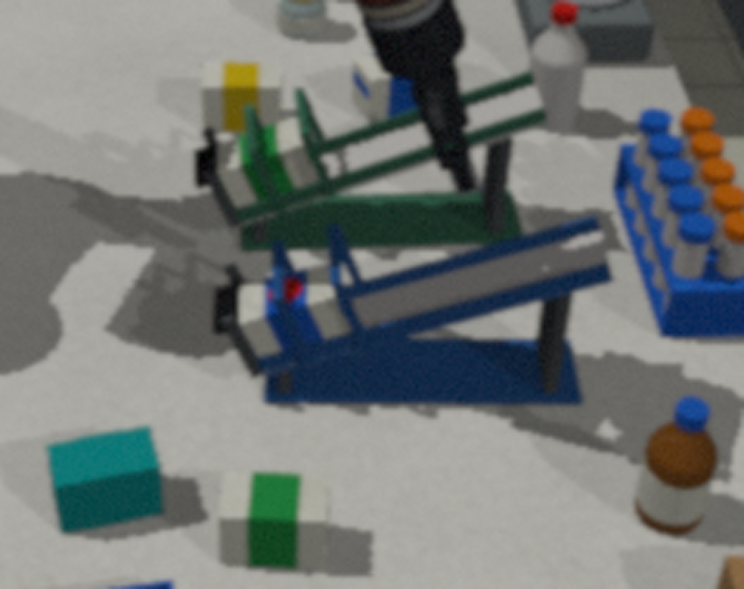

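Run:
```python
from lane import *
plan((0.6195,0.328,0.25),goalR_down(18.8))
```

```text
goal [0.6195 0.328  0.25  ] TOTAL turn [-0.77  5.33  5.13] shift [ 0.5  11.31 -1.56] n 12 row [-0.064  0.444  0.427] [ 0.042  0.943 -0.13 ]
```

Emit:
{"name": "carry_out", "arguments": {
  "rows": [
    [[-0.064,0.444,0.427,0.042,0.943,0,85],[-0.064,0.444,0.427,0.042,0.943,0,85],[-0.064,0.444,0.427,0.042,0.943,0,85],[-0.064,0.444,0.427,0.042,0.943,0,85],[-0.064,0.444,0.427,0.042,0.943,0,85]]
  ]
}}

```text
time: 11.25
tool_pos: [0.6072, 0.0658, 0.3088]
tool_rot: [0.578, -0.474, 0.413, -0.52]
contact_force: [0.9, -0.9, -0.3]
gripper_width: 0.992
```

Emit:
{"name": "carry_out", "arguments": {
  "rows": [
    [[-0.064,0.444,0.427,0.042,0.943,0,85],[-0.064,0.444,0.427,0.042,0.943,0,85],[-0.064,0.444,0.427,0.042,0.943,0,85],[-0.064,0.444,0.427,0.042,0.943,-0.3,85],[-0.064,0.444,0.427,0.042,0.943,-0.3,85]]
  ]
}}

```text
time: 11.75
tool_pos: [0.6158, 0.2544, 0.2849]
tool_rot: [0.576, -0.549, 0.413, -0.443]
contact_force: [0.8, -0.7, 0.2]
gripper_width: 1.0
```

Emit:
{"name": "carry_out", "arguments": {
  "rows": [
    [[-0.064,0.444,0.427,0.042,0.943,-0.5,85],[-0.064,0.444,0.427,0.042,0.943,-0.4,85],[0,0,0,0,0,0,85],[0,0,0,0,0,0,85]]
  ]
}}

```text
time: 12.15
tool_pos: [0.6186, 0.3286, 0.2478]
tool_rot: [-0.573, 0.577, -0.413, 0.41]
contact_force: [0.0, 0.3, -0.1]
gripper_width: 0.998
```

Run:
```python
from lane import *
plan((0.6195,0.328,0.22),goalR_down(18.8))
st=state();im=grab_frame("wrist");cv2.imwrite("pics/w6.png",im);pickle.dump(st,open("w6.pkl","wb"))
```

```text
goal [0.6195 0.328  0.22  ] TOTAL turn [ 0.04 -0.1  -0.02] shift [ 0.02 -0.01 -0.7 ] n 1 row [ 0.037 -0.098 -0.017] [ 0.022 -0.015 -0.695]
```

View pics/w6.png

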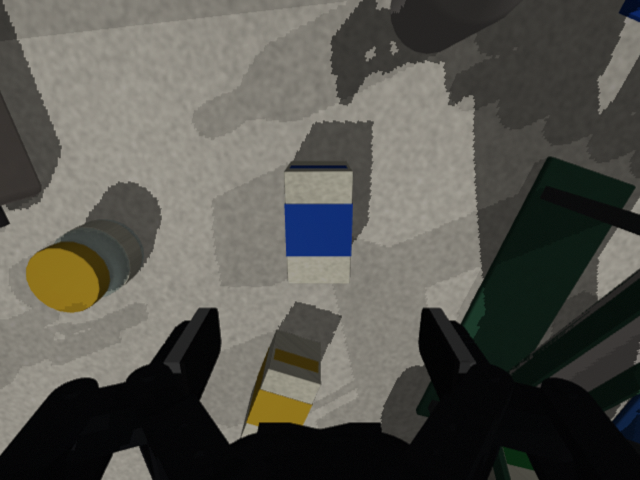

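Run:
```python
from lane import *
st=pickle.load(open("w6.pkl","rb"));W=campose("wrist",st)
P=np.array([onz(W,p,.062) for p in [(285,172),(353,172),(350,282),(288,282)]]);print(P.mean(0))
for i in range(4):
    v=P[(i+1)%4]-P[i];print(np.linalg.norm(v),np.degrees(np.arctan2(v[1],v[0])))
plan((*P.mean(0)[:2],0.098),goalR_down(18.8))
```

```text
[0.61947575 0.32878036 0.062     ]
0.048955291675287595 -71.21177063378857
0.08765964597954796 -160.97031738701702
0.04973242113050284 108.77992622734556
0.08765260878713804 18.521715350505566
goal [0.6195 0.3288 0.098 ] TOTAL turn [ 0.02 -0.06  0.  ] shift [ 0.01  0.02 -3.79] n 4 row [ 0.006 -0.016  0.   ] [ 0.002  0.006 -0.947]
```

Emit:
{"name": "carry_out", "arguments": {
  "rows": [
    [[0.006,-0.015,0,0.003,0.005,-0.9,85],[0.006,-0.015,0,0.003,0.005,-0.9,85],[0.006,-0.015,0,0.003,0.005,-0.9,85],[0,0,0,0,0,-0.7,85],[0,0,0,0,0,-0.39,85]]
  ]
}}

```text
time: 12.7
tool_pos: [0.619, 0.3268, 0.0972]
tool_rot: [-0.574, 0.575, -0.413, 0.412]
contact_force: [-0.5, -1.0, -0.3]
gripper_width: 1.001
```

Emit:
{"name": "carry_out", "arguments": {
  "rows": [
    [[0,0,0,0,0,0,40],[0,0,0,0,0,0,40],[0,0,0,0,0,0,40],[0,0,0,0,0,0,40],[0,0,0,0,0,0,40]]
  ]
}}

```text
time: 13.2
tool_pos: [0.6214, 0.3293, 0.1027]
tool_rot: [0.577, -0.573, 0.411, -0.413]
contact_force: [0.1, -0.2, 6.6]
gripper_width: 0.576
```

Run:
```python
from lane import *
for i in range(3):
  print(state()["tool_pos"]); grab_frame("wrist")
```

```text
[0.62144247 0.32931481 0.10267584]
[0.62148001 0.32931949 0.10269091]
[0.62143509 0.32933009 0.10265594]
```

Emit:
{"name": "carry_out", "arguments": {
  "rows": [
    [[0,0,0,0,0,0.5,40],[0,0,0,0,0,1,40],[0,0,0,0,0,1,40],[0,0,0,0,0,1,40],[0,0,0,0,0,1,40]]
  ]
}}

```text
time: 13.85
tool_pos: [0.6193, 0.3287, 0.2808]
tool_rot: [0.575, -0.575, 0.412, -0.411]
contact_force: [0.5, 0.3, -2.7]
gripper_width: 0.571
```

Emit:
{"name": "carry_out", "arguments": {
  "rows": [
    [[0,0,0,0,0,0.8,40],[0,0,0,0,0,0.3,40],[0,0,0,0,0,0,40]]
  ]
}}

```text
time: 14.15
tool_pos: [0.6204, 0.3291, 0.326]
tool_rot: [0.577, -0.573, 0.411, -0.412]
contact_force: [0.3, 0.6, -1.2]
gripper_width: 0.576
```

Run:
```python
from lane import *
plan(lanept(bl,(235,-0.3,190)),goalR_lane(bl))
```

```text
goal [ 0.6023 -0.1231  0.2966] TOTAL turn [ 0.75 -5.15 -5.14] shift [ -0.45 -11.31  -0.73] n 12 row [ 0.062 -0.429 -0.428] [-0.038 -0.942 -0.061]
```

Emit:
{"name": "carry_out", "arguments": {
  "rows": [
    [[0.058,-0.396,-0.395,-0.035,-0.87,0,40],[0.058,-0.396,-0.395,-0.035,-0.87,0,40],[0.058,-0.396,-0.395,-0.035,-0.87,0,40],[0.058,-0.396,-0.395,-0.035,-0.87,0,40],[0.058,-0.396,-0.395,-0.035,-0.87,0,40]]
  ]
}}

```text
time: 14.65
tool_pos: [0.6115, 0.1534, 0.3194]
tool_rot: [0.577, -0.51, 0.415, -0.484]
contact_force: [-0.7, -0.2, -2.0]
gripper_width: 0.575
```

Emit:
{"name": "carry_out", "arguments": {
  "rows": [
    [[0.058,-0.396,-0.395,-0.035,-0.87,0,40],[0.058,-0.396,-0.395,-0.035,-0.87,0,40],[0.058,-0.396,-0.395,-0.035,-0.87,0,40],[0.058,-0.396,-0.395,-0.035,-0.87,0,40],[0.058,-0.396,-0.395,-0.035,-0.87,0,40]]
  ]
}}

```text
time: 15.15
tool_pos: [0.6044, -0.0203, 0.3194]
tool_rot: [0.575, -0.44, 0.414, -0.552]
contact_force: [0.5, -0.2, -2.3]
gripper_width: 0.58
```

Emit:
{"name": "carry_out", "arguments": {
  "rows": [
    [[0.058,-0.396,-0.395,-0.035,-0.87,-0.24,40],[0.058,-0.396,-0.395,-0.035,-0.87,-0.24,40],[0.058,-0.396,-0.395,-0.035,-0.87,-0.24,40],[0,0,0,0,0,0,40],[0,0,0,0,0,0,40]]
  ]
}}

```text
time: 15.65
tool_pos: [0.6003, -0.1238, 0.291]
tool_rot: [-0.571, 0.395, -0.411, 0.591]
contact_force: [-1.0, 0.3, -1.7]
gripper_width: 0.574
```

Run:
```python
from lane import *
plan(lanept(bl,(235,-0.3,112)),goalR_lane(bl))
st=state();im=grab_frame("wrist");cv2.imwrite("pics/w7.png",im);pickle.dump(st,open("w7.pkl","wb"))
Rm,t=lane_T(*bl);print((Rm.T@(st["tool_pos"]-t)*1000).round(1))
```

```text
goal [ 0.6302 -0.1241  0.2238] TOTAL turn [-0.04 -0.14  0.02] shift [ 0.75 -0.01 -1.68] n 2 row [-0.02  -0.072  0.011] [ 0.374 -0.004 -0.84 ]
[231.2  -1.  185.5]
```

View pics/w7.png

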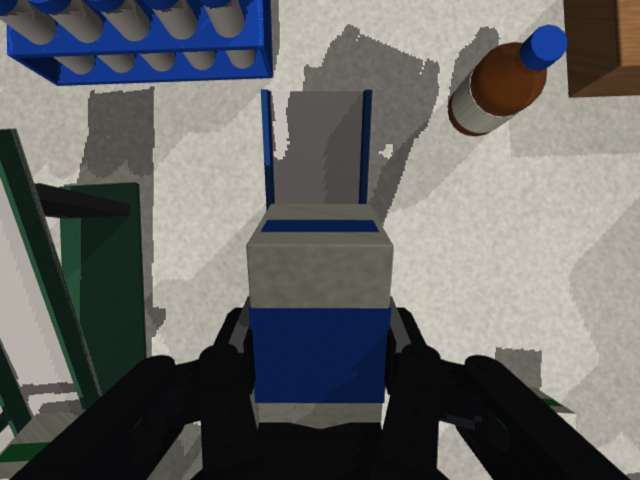

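Emit:
{"name": "carry_out", "arguments": {
  "rows": [
    [[-0.01,-0.04,0.003,0.19,0.005,-0.42,40],[-0.01,-0.04,0.003,0.19,0.005,-0.42,40],[-0.01,-0.04,0.003,0.19,0.005,-0.42,40],[-0.01,-0.02,0.003,0.19,0,-0.42,40],[0,0,0,0,0,0,40]]
  ]
}}

```text
time: 16.2
tool_pos: [0.6311, -0.1209, 0.2237]
tool_rot: [-0.573, 0.395, -0.407, 0.592]
contact_force: [-1.1, -0.2, -2.6]
gripper_width: 0.58
```

Emit:
{"name": "carry_out", "arguments": {
  "rows": [
    [[0,0,0,0.018,0,-0.047,40],[0,0,0,0.018,0,-0.047,40],[0,0,0,0,0,0,40]]
  ]
}}

```text
time: 16.5
tool_pos: [0.6338, -0.1228, 0.225]
tool_rot: [-0.574, 0.393, -0.404, 0.594]
contact_force: [-0.2, -0.4, -2.2]
gripper_width: 0.577
```

Run:
```python
from lane import *
Rm,t=lane_T(*bl);print((Rm.T@(state()["tool_pos"]-t)*1000).round(1), state()["contact_force"])
plan(lanept(bl,(235,0,103)),goalR_lane(bl))
```

```text
[238.8   1.1 111.9] [-0.2017445  -0.42654459 -2.24109027]
goal [ 0.6335 -0.1239  0.2154] TOTAL turn [ 0.04  0.1  -0.02] shift [-0.01 -0.03 -0.24] n 1 row [ 0.043  0.101 -0.016] [-0.009 -0.026 -0.241]
```

Emit:
{"name": "carry_out", "arguments": {
  "rows": [
    [[0.02,0.05,0,0.01,-0.02,-0.06,40],[0,0,0,0.01,0,-0.05,40],[0,0,0,0.01,0,-0.04,40],[0,0,0,0,0,0,40]]
  ]
}}

```text
time: 16.9
tool_pos: [0.6345, -0.1238, 0.2175]
tool_rot: [-0.573, 0.393, -0.407, 0.593]
contact_force: [0.5, -0.6, -2.0]
gripper_width: 0.574
```

Emit:
{"name": "carry_out", "arguments": {
  "rows": [
    [[0,0,0,0.01,0,-0.03,40],[0,0,0,0.01,0,-0.03,40],[0,0,0,0,0,0,40]]
  ]
}}

```text
time: 17.2
tool_pos: [0.6357, -0.1239, 0.2158]
tool_rot: [-0.573, 0.393, -0.406, 0.593]
contact_force: [0.1, -0.3, -1.1]
gripper_width: 0.579
```

Run:
```python
from lane import *
Rm,t=lane_T(*bl);print((Rm.T@(state()["tool_pos"]-t)*1000).round(1), state()["contact_force"])
plan(lanept(bl,(235,0,103)),goalR_lane(bl))
```

```text
[2.373e+02 1.000e-01 1.026e+02] [ 0.12028882 -0.26981817 -1.08339967]
goal [ 0.6335 -0.1239  0.2154] TOTAL turn [ 0.02  0.04 -0.01] shift [-0.06 -0.   -0.01] n 1 row [ 0.018  0.039 -0.01 ] [-0.056 -0.    -0.012]
```

One more mm, then release.

Emit:
{"name": "carry_out", "arguments": {
  "rows": [
    [[0,0,0,0.008,0,-0.03,40],[0,0,0,0,0,0,40]]
  ]
}}

```text
time: 17.4
tool_pos: [0.6365, -0.1241, 0.216]
tool_rot: [-0.573, 0.393, -0.405, 0.594]
contact_force: [-3.1, 0.7, 4.7]
gripper_width: 0.576
```

Emit:
{"name": "carry_out", "arguments": {
  "rows": [
    [[0,0,0,0,0,0,85],[0,0,0,0,0,0,85],[0,0,0,0,0,0,85],[0,0,0,0,0,0,85],[0,0,0,0,0,0,85]]
  ]
}}

```text
time: 17.9
tool_pos: [0.6358, -0.1238, 0.2141]
tool_rot: [-0.573, 0.393, -0.406, 0.593]
contact_force: [-0.3, -0.9, 0.2]
gripper_width: 0.994
```

Emit:
{"name": "carry_out", "arguments": {
  "rows": [
    [[0,0,0,-0.3,0,0.8,85],[0,0,0,-0.3,0,0.8,85],[0,0,0,-0.3,0,0.8,85],[0,0,0,0,0,0,85]]
  ]
}}

```text
time: 18.3
tool_pos: [0.6011, -0.1245, 0.3175]
tool_rot: [-0.574, 0.391, -0.402, 0.596]
contact_force: [-0.1, -0.6, 0.5]
gripper_width: 0.995
```

Run:
```python
from lane import *
st=state();im=grab_frame("wrist");cv2.imwrite("pics/w8.png",im);pickle.dump(st,open("w8.pkl","wb"))
zoom(grab_frame("side"),220,165,460,355,3.1,"pics/sd8.png")
W=campose("wrist",st)
for v in [(180,25,62),(180,-25,62),(180,31,0),(180,-31,0)]: print(v,proj(W,lanept(bl,v)).round(0))
plan((0.453,-0.325,0.25),goalR_down(-6.3))
```

```text
(180, 25, 62) [280. 333.]
(180, -25, 62) [350. 333.]
(180, 31, 0) [281. 294.]
(180, -31, 0) [351. 294.]
goal [ 0.453 -0.325  0.25 ] TOTAL turn [ 0.41  5.3  -1.09] shift [-3.68 -5.03 -1.54] n 6 row [ 0.068  0.883 -0.181] [-0.613 -0.838 -0.257]
```

View pics/w8.png

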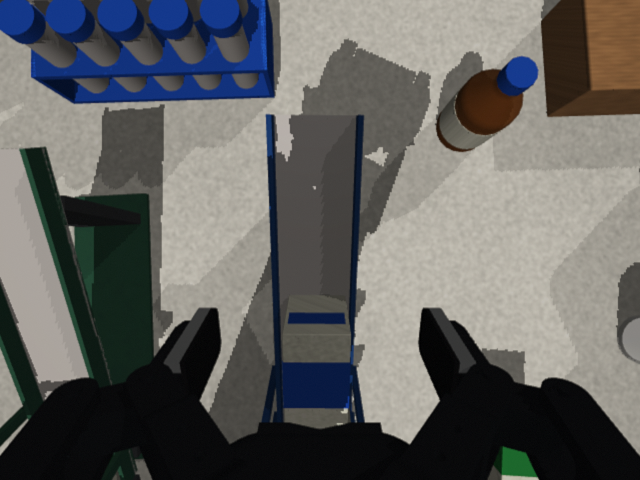

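View pics/sd8.png

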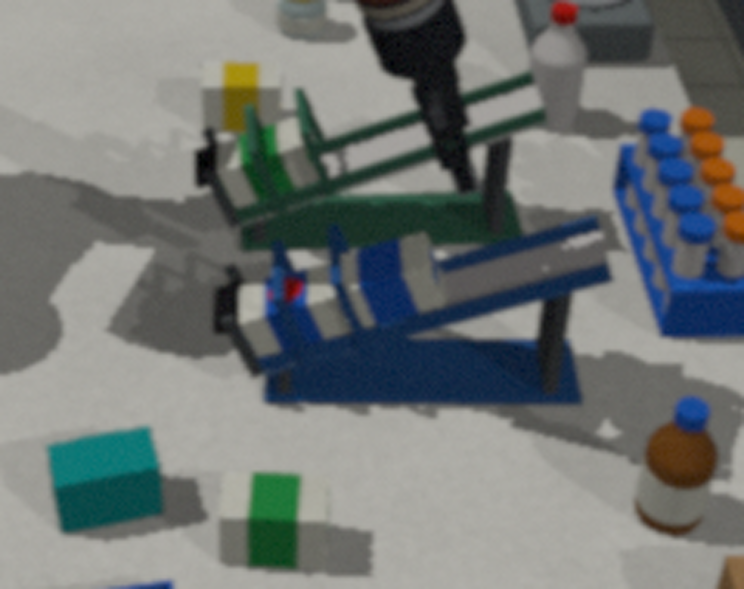

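Emit:
{"name": "carry_out", "arguments": {
  "rows": [
    [[0.051,0.662,-0.136,-0.46,-0.63,0,85],[0.051,0.662,-0.136,-0.46,-0.63,0,85],[0.051,0.662,-0.136,-0.46,-0.63,0,85],[0.051,0.662,-0.136,-0.46,-0.63,-0.3,85],[0.051,0.662,-0.136,-0.46,-0.63,-0.3,85]]
  ]
}}

```text
time: 18.9
tool_pos: [0.5069, -0.2505, 0.2843]
tool_rot: [-0.511, 0.445, -0.485, 0.552]
contact_force: [0.8, -0.4, 0.6]
gripper_width: 0.996
```

Emit:
{"name": "carry_out", "arguments": {
  "rows": [
    [[0.051,0.662,-0.136,-0.46,-0.63,-0.3,85],[0.051,0.662,-0.136,-0.46,-0.63,-0.3,85],[0.051,0.662,-0.136,-0.46,-0.63,-0.3,85],[0,0,0,0,0,0,85],[0,0,0,0,0,0,85]]
  ]
}}

```text
time: 19.4
tool_pos: [0.4521, -0.3251, 0.2481]
tool_rot: [0.471, -0.472, 0.529, -0.525]
contact_force: [-0.1, 0.4, -0.6]
gripper_width: 0.995
```

Run:
```python
from lane import *
plan((0.453,-0.325,0.22),goalR_down(-6.3))
st=state();im=grab_frame("wrist");cv2.imwrite("pics/w9.png",im);pickle.dump(st,open("w9.pkl","wb"))
```

```text
goal [ 0.453 -0.325  0.22 ] TOTAL turn [-0.06 -0.06  0.02] shift [ 0.02  0.   -0.7 ] n 1 row [-0.059 -0.058  0.019] [ 0.022  0.004 -0.702]
```

View pics/w9.png

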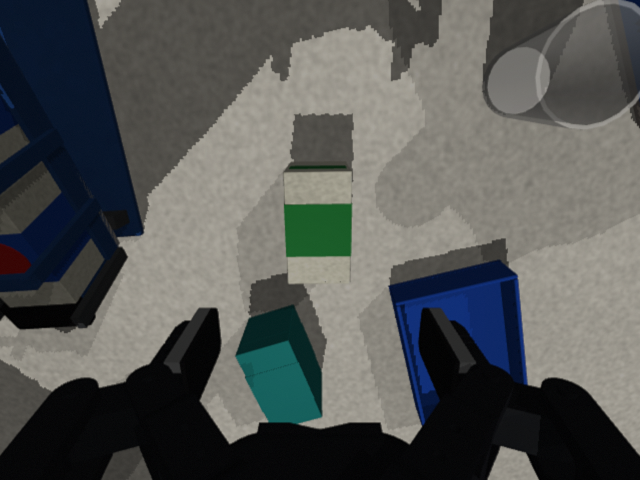

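Run:
```python
from lane import *
st=pickle.load(open("w9.pkl","rb"));W=campose("wrist",st)
P=np.array([onz(W,p,.062) for p in [(284,171),(352,171),(350,282),(288,282)]]);c=P.mean(0);print(c)
for i in range(4):
    v=P[(i+1)%4]-P[i];print(np.linalg.norm(v),np.degrees(np.arctan2(v[1],v[0])))
C=q2R(st["tool_rot"])
for n,p,z in [("tray",(390,290),.035),("tray2",(516,270),.035),("tray3",(410,370),.035),("teal",(237,356),.062),("teal2",(296,343),.062),("tealbase",(296,308),.03),("tealbase",(250,325),.03)]: print(n,(C.T@(onz(W,p,z)-c)*1000).round(0)[[0,2]])
plan((*c[:2],0.098),goalR_down(-6.5))
```

```text
[ 0.45413322 -0.32470107  0.062     ]
0.04899052413557224 -96.42344635376924
0.08836282921652389 174.24906505611742
0.04976371635556613 83.64637133714754
0.08841777599151655 -6.252381943131886
tray [ 64. -65.]
tray2 [173. -46.]
tray3 [  89. -152.]
teal [ -71. -115.]
teal2 [ -19. -102.]
tealbase [-21. -86.]
tealbase [ -65. -105.]
goal [ 0.4541 -0.3247  0.098 ] TOTAL turn [-0.04 -0.04 -0.04] shift [ 0.04  0.   -3.78] n 4 row [-0.01  -0.01  -0.011] [ 0.009  0.001 -0.944]
```

Emit:
{"name": "carry_out", "arguments": {
  "rows": [
    [[-0.01,-0.01,-0.01,0.009,0,-0.9,85],[-0.01,-0.01,-0.01,0.009,0,-0.9,85],[-0.01,-0.01,-0.01,0.009,0,-0.9,85],[0,0,0,0.005,0,-0.7,85],[0,0,0,0,0,-0.38,85]]
  ]
}}

```text
time: 19.95
tool_pos: [0.4535, -0.3234, 0.0964]
tool_rot: [0.471, -0.472, 0.528, -0.526]
contact_force: [0.2, -0.2, -0.1]
gripper_width: 0.993
```

Emit:
{"name": "carry_out", "arguments": {
  "rows": [
    [[0,0,0,0,0,0,40],[0,0,0,0,0,0,40],[0,0,0,0,0,0,40],[0,0,0,0,0,0,40],[0,0,0,0,0,0,40]]
  ]
}}

```text
time: 20.45
tool_pos: [0.4551, -0.3264, 0.1014]
tool_rot: [-0.471, 0.471, -0.526, 0.529]
contact_force: [0.3, -0.0, 6.0]
gripper_width: 0.575
```

Emit:
{"name": "carry_out", "arguments": {
  "rows": [
    [[0,0,0,0,0,0.5,40],[0,0,0,0,0,1,40],[0,0,0,0,0,1,40],[0,0,0,0,0,1,40],[0,0,0,0,0,1,40]]
  ]
}}

```text
time: 20.95
tool_pos: [0.4533, -0.325, 0.2802]
tool_rot: [0.471, -0.471, 0.527, -0.527]
contact_force: [-0.1, -1.3, -1.4]
gripper_width: 0.574
```

Emit:
{"name": "carry_out", "arguments": {
  "rows": [
    [[0,0,0,0,0,1,40],[0,0,0,0,0,0.5,40],[0,0,0,0,0,0,40]]
  ]
}}

```text
time: 21.25
tool_pos: [0.4547, -0.3262, 0.3436]
tool_rot: [-0.471, 0.471, -0.524, 0.53]
contact_force: [0.3, -0.2, -0.8]
gripper_width: 0.574
```

Run:
```python
from lane import *
plan(lanept(gl,(235,0,190)),goalR_lane(gl))
```

```text
goal [0.5844 0.1083 0.2966] TOTAL turn [-0.18 -5.16  1.76] shift [ 3.24 10.86 -1.17] n 11 row [-0.017 -0.469  0.16 ] [ 0.295  0.988 -0.107]
```

Emit:
{"name": "carry_out", "arguments": {
  "rows": [
    [[-0.015,-0.43,0.147,0.27,0.905,0,40],[-0.015,-0.43,0.147,0.27,0.905,0,40],[-0.015,-0.43,0.147,0.27,0.905,0,40],[-0.015,-0.43,0.147,0.27,0.905,0,40],[-0.015,-0.43,0.147,0.27,0.905,0,40]]
  ]
}}

```text
time: 21.75
tool_pos: [0.5072, -0.1427, 0.336]
tool_rot: [-0.521, 0.445, -0.478, 0.55]
contact_force: [1.0, 0.2, -1.3]
gripper_width: 0.576
```

Emit:
{"name": "carry_out", "arguments": {
  "rows": [
    [[-0.015,-0.43,0.147,0.27,0.905,0,40],[-0.015,-0.43,0.147,0.27,0.905,0,40],[-0.015,-0.43,0.147,0.27,0.905,0,40],[-0.015,-0.43,0.147,0.27,0.905,-0.29,40],[-0.015,-0.43,0.147,0.27,0.905,-0.29,40]]
  ]
}}

```text
time: 22.25
tool_pos: [0.5612, 0.0381, 0.313]
tool_rot: [-0.568, 0.417, -0.424, 0.57]
contact_force: [-0.5, 0.1, -1.9]
gripper_width: 0.579
```

Emit:
{"name": "carry_out", "arguments": {
  "rows": [
    [[-0.015,-0.43,0.147,0.27,0.905,-0.29,40],[-0.015,-0.43,0.147,0.27,0.905,-0.29,40],[0,0,0,0,0,0,40],[0,0,0,0,0,0,40]]
  ]
}}

```text
time: 22.65
tool_pos: [0.5822, 0.1096, 0.2892]
tool_rot: [0.585, -0.406, 0.402, -0.575]
contact_force: [-0.0, 0.3, -2.3]
gripper_width: 0.576
```

Run:
```python
from lane import *
plan(lanept(gl,(235,0,190)),goalR_lane(gl))
st=state();im=grab_frame("wrist");cv2.imwrite("pics/w10.png",im);pickle.dump(st,open("w10.pkl","wb"))
Rm,t=lane_T(*gl);print((Rm.T@(st["tool_pos"]-t)*1000).round(1))
zoom(im,220,60,440,300,2.5,"pics/z10.png")
```

```text
goal [0.5844 0.1083 0.2966] TOTAL turn [-0.05 -0.17 -0.05] shift [ 0.06 -0.03  0.19] n 1 row [-0.051 -0.171 -0.055] [ 0.057 -0.032  0.186]
[230.2   1.3 183.9]
```

View pics/w10.png

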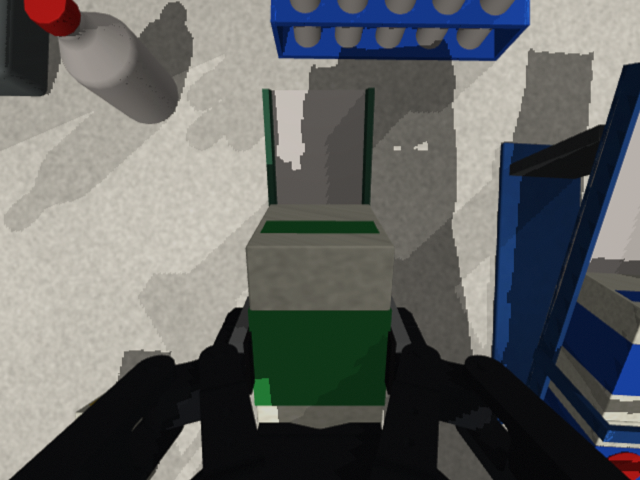

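View pics/z10.png

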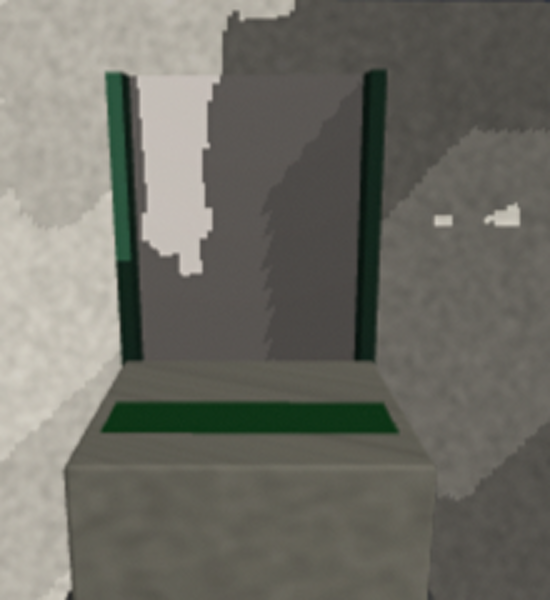

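Run:
```python
from lane import *
gl=np.array(gl); n=lanept(gl,(0,1.2,0)); gl[:2]=n[:2]
pickle.dump((bl,gl),open("lanes.pkl","wb"))
plan(lanept(gl,(235,0,110)),goalR_lane(gl))
```

```text
goal [0.6131 0.1098 0.2219] TOTAL turn [-0.05 -0.14 -0.04] shift [ 0.76  0.02 -1.71] n 2 row [-0.026 -0.07  -0.018] [ 0.38   0.012 -0.857]
```

Emit:
{"name": "carry_out", "arguments": {
  "rows": [
    [[-0.01,-0.03,-0.01,0.19,0.005,-0.43,40],[-0.01,-0.03,-0.01,0.19,0.005,-0.43,40],[-0.01,-0.03,-0.01,0.19,0.005,-0.43,40],[-0.01,-0.01,-0.01,0.16,0,-0.42,40],[0,0,0,0,0,0,40]]
  ]
}}

```text
time: 23.2
tool_pos: [0.6115, 0.1079, 0.2209]
tool_rot: [0.584, -0.403, 0.401, -0.579]
contact_force: [-0.7, -0.6, -1.9]
gripper_width: 0.578
```

Emit:
{"name": "carry_out", "arguments": {
  "rows": [
    [[0,0,0,0.015,0,-0.04,40],[0,0,0,0.01,0,-0.04,40],[0,0,0,0.01,0,-0.03,40],[0,0,0,0,0,0,40]]
  ]
}}

```text
time: 23.6
tool_pos: [0.6143, 0.1095, 0.2208]
tool_rot: [0.586, -0.401, 0.398, -0.58]
contact_force: [0.3, -0.5, -1.6]
gripper_width: 0.571
```

Run:
```python
from lane import *
Rm,t=lane_T(*gl);print((Rm.T@(state()["tool_pos"]-t)*1000).round(1), state()["contact_force"])
plan(lanept(gl,(235,0,101.5)),goalR_lane(gl))
```

```text
[235.7  -0.3 108.5] [ 0.26671564 -0.46105941 -1.61867154]
goal [0.6161 0.1098 0.214 ] TOTAL turn [-0.02  0.03  0.01] shift [ 0.05  0.01 -0.17] n 1 row [-0.024  0.029  0.009] [ 0.046  0.008 -0.17 ]
```

Emit:
{"name": "carry_out", "arguments": {
  "rows": [
    [[0,0,0,0.015,0,-0.05,40],[0,0,0,0.015,0,-0.05,40],[0,0,0,0.01,0,-0.03,40],[0,0,0,0,0,0,40]]
  ]
}}

```text
time: 24.0
tool_pos: [0.6156, 0.1096, 0.2143]
tool_rot: [0.586, -0.402, 0.399, -0.58]
contact_force: [-0.6, -0.5, -2.3]
gripper_width: 0.576
```

Emit:
{"name": "carry_out", "arguments": {
  "rows": [
    [[0,0,0,0.01,0,-0.03,40],[0,0,0,0.005,0,-0.02,40],[0,0,0,0,0,0,40]]
  ]
}}

```text
time: 24.3
tool_pos: [0.617, 0.1097, 0.2144]
tool_rot: [0.587, -0.401, 0.398, -0.58]
contact_force: [-4.1, -0.8, 4.9]
gripper_width: 0.578
```

Run:
```python
from lane import *
Rm,t=lane_T(*gl);print((Rm.T@(state()["tool_pos"]-t)*1000).round(1), state()["contact_force"])
```

```text
[ 2.360e+02 -1.000e-01  1.016e+02] [-4.08743166 -0.8379905   4.90961868]
```

In contact; release, then retreat.

Emit:
{"name": "carry_out", "arguments": {
  "rows": [
    [[0,0,0,0,0,0,85],[0,0,0,0,0,0,85],[0,0,0,0,0,0,85],[0,0,0,0,0,0,85],[0,0,0,0,0,0,85]]
  ]
}}

```text
time: 24.8
tool_pos: [0.6163, 0.1096, 0.2125]
tool_rot: [0.586, -0.402, 0.399, -0.58]
contact_force: [1.0, 0.0, -0.0]
gripper_width: 0.996
```

Emit:
{"name": "carry_out", "arguments": {
  "rows": [
    [[0,0,0,-0.3,0,0.8,85],[0,0,0,-0.3,0,0.8,85],[0,0,0,-0.3,0,0.8,85],[0,0.5,0,-0.3,-0.3,1,85],[0,0.7,0,-0.1,-0.5,1,85]]
  ]
}}

```text
time: 25.3
tool_pos: [0.5628, 0.0782, 0.3898]
tool_rot: [0.569, -0.427, 0.423, -0.561]
contact_force: [1.8, -0.3, 0.0]
gripper_width: 0.997
```

Emit:
{"name": "carry_out", "arguments": {
  "rows": [
    [[0,1,0,0,-0.5,1,85],[0,1,0,0,-0.5,0.8,85],[0,1,0,0,-0.5,0.8,85],[0,1,0,0,-0.5,0,85],[0,0,0,0,0,0,85]]
  ]
}}

```text
time: 25.8
tool_pos: [0.5653, -0.0043, 0.4936]
tool_rot: [0.504, -0.499, 0.498, -0.499]
contact_force: [-0.1, 1.3, -0.6]
gripper_width: 0.991
```

Run:
```python
from lane import *
st=state();im=grab_frame("wrist");cv2.imwrite("pics/w11.png",im);pickle.dump(st,open("w11.pkl","wb"))
zoom(grab_frame("side"),220,165,460,355,3.1,"pics/sd11.png")
zoom(grab_frame("scene"),180,195,480,345,2.66,"pics/sc11.png")
W=campose("wrist",st)
for n,l in (("b",bl),("g",gl)):
  for v in [(90,25,62),(180,25,62),(180,-25,62),(0,25,62),(0,-25,62)]: print(n,v,proj(W,lanept(l,v)).round(0))
```

```text
b (90, 25, 62) [389. 229.]
b (180, 25, 62) [402. 167.]
b (180, -25, 62) [446. 169.]
b (0, 25, 62) [379. 278.]
b (0, -25, 62) [413. 279.]
g (90, 25, 62) [215. 242.]
g (180, 25, 62) [200. 183.]
g (180, -25, 62) [243. 183.]
g (0, 25, 62) [227. 289.]
g (0, -25, 62) [261. 289.]
```

View pics/w11.png

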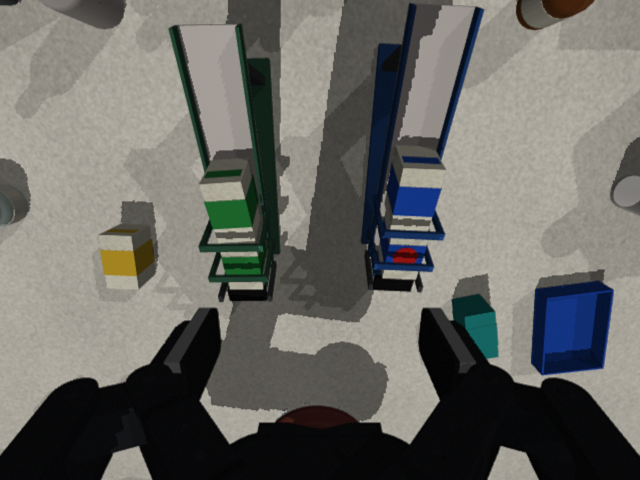

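View pics/sd11.png

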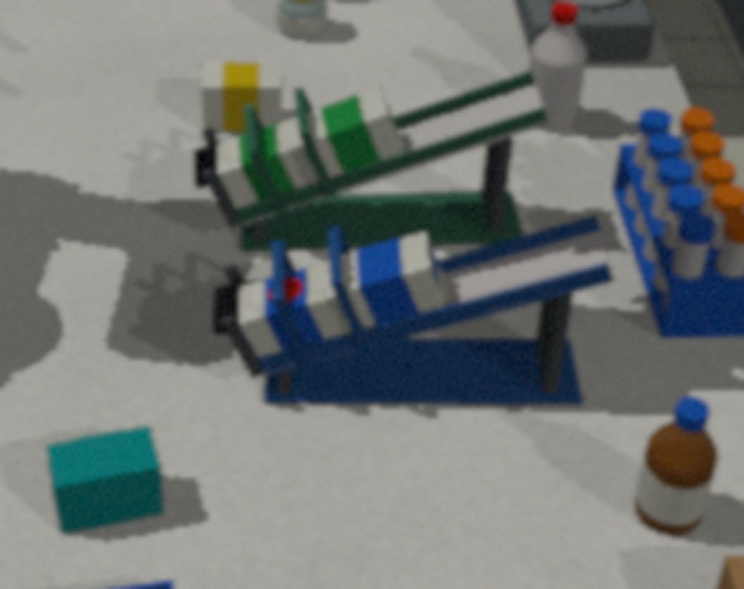

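View pics/sc11.png

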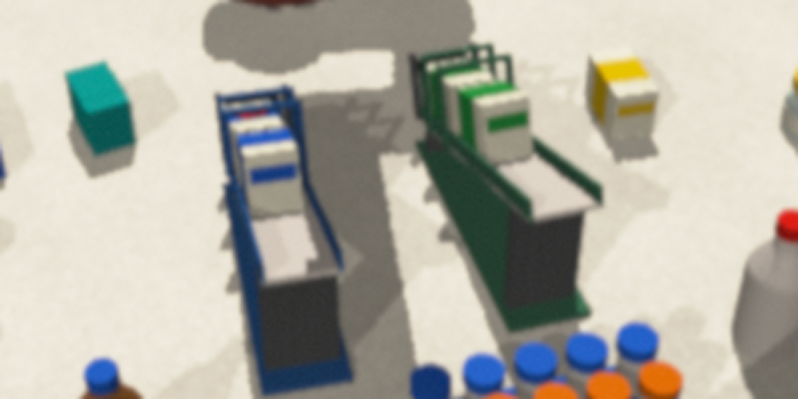

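```bash
python3 -c "
from plant import *
print(state()['contact_force'],job_done())"
```

```text
the job is handed in; nothing more can be done
[-0.23027979  0.62872233  0.0536417 ] None
```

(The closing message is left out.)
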